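Feed gravel through a hopper's spring-closed gate held at half lift

TASK

With the scoop that lies in the gravel tray, scoop up at least three pebbles, tip them into the open top of the feed hopper while its gate is shut, and set the scoop back down in the tray. Then pinch the black grip on top of the hopper's gate and draw it up smoothly against its spring to half of its travel, without flinging it wide open, so that the pebbles run down into the steel mould. Finish while still holding the gate half open with at least three pebbles in the mould; do not handle the pebbles with the fingers, and leave the weight, the hammer and the jar where they are.

Things in the scene. Friction and masses are not known exactly. Their poses are not given: they have to be found in the camera images.
- tray: open steel gravel tray, fixed to the bench, rim 30 mm high, 118 mm wide (x), from y = -119 to +118 mm of its origin (centre of the base, on the bench); walls and floor 4 mm thick, inside width 110 mm. Flat floor from y = -115 to +100 mm; side and -y walls upright, the +y end leans out 30 degrees from upright. The scoop lies in the -y half, nose to +y, the pebbles in the +y half
- scoop: aluminium hand scoop, 100 to 200 g: open bowl, flat floor 70 mm wide (x), 90 mm long (y), 1.6 mm thick, side walls 28 mm high that end 16 mm short of the nose, back wall 42 mm high. Origin under the floor's centre; +y to the open nose (y = +45 mm; back wall at -45), +z up. A flat-sided black handle, 18 mm wide (x), 22 deep, 90 long, rises backwards (-y) at 20 degrees from the top of the back wall
- scoop_grip (a point): middle of the scoop's handle, where to grip it across its 18 mm width (scoop x); in the scoop's frame at x 0, y -97, z +57 mm; axes as the scoop's
- scoop_bowl (a point): inside of the scoop's bowl, 12 mm above the middle of its floor; axes as the scoop's
- hopper: fixed grey sheet-steel feed hopper on blue legs; origin on the bench below the outlet. Open top, level rim at z = 190 mm from y = -125 mm (back wall, 130 mm wide inside) converging to y = -5 mm (front, 70 mm). The floor slopes down at 36 degrees to +y, from z = 160 mm at the back to 70 mm at the outlet (y = 0), shut by the gate; a spout goes on to y = +24 mm above the mould
- hopper_mouth (a point): middle of the hopper's open top, level with the rim; in the hopper's frame at x 0, y -75, z 190 mm; axes as the hopper's
- hopper_well (a point): inside the hopper, just behind the gate, where the pebbles gather: in the hopper's frame at x 0, y -45, z 125 mm
- gate (a joint): lift of the hopper's gate in metres: 0 shut, 0.080 fully up, half is 0.040. The steel blade slides straight up in guides at the outlet; springs in the two side tubes push it shut, and it falls shut when let go. The pull needed rises with the lift: about 6 N just off its seat, 13 N at half, 20 N fully up (170 N/m, its weight included)
- gate_grip (a point): middle of the black plastic grip block at the top of the gate, the highest part of the hopper: 46 mm (x) by 16 mm (y) by 38 mm high; this point is 220 mm above the bench when shut; rides up with the gate; axes as the hopper's. Pinch it from above across its 16 mm thickness (y)
- mould: round steel mould ring with a floor, fixed to the bench under the hopper's spout, outside diameter 150 mm, height 46 mm, wall 5 mm, floor 6 mm; origin at the centre of its underside
- mould_in (a point): centre of the mould's inner floor, 6 mm above its underside
- pebble1: one of six rounded grey river pebbles, oblate, about 20 mm across and 17 mm thick, 12 g; origin at its centre. They start loose on the tray's floor in its +y half, ahead of the scoop's nose
- pebble2: one of six rounded grey river pebbles, oblate, about 20 mm across and 17 mm thick, 12 g; origin at its centre. They start loose on the tray's floor in its +y half, ahead of the scoop's nose
- pebble3: one of six rounded grey river pebbles, oblate, about 20 mm across and 17 mm thick, 12 g; origin at its centre. They start loose on the tray's floor in its +y half, ahead of the scoop's nose
- pebble4: one of six rounded grey river pebbles, oblate, about 20 mm across and 17 mm thick, 12 g; origin at its centre. They start loose on the tray's floor in its +y half, ahead of the scoop's nose
- pebble5: one of six rounded grey river pebbles, oblate, about 20 mm across and 17 mm thick, 12 g; origin at its centre. They start loose on the tray's floor in its +y half, ahead of the scoop's nose
- pebble6: one of six rounded grey river pebbles, oblate, about 20 mm across and 17 mm thick, 12 g; origin at its centre. They start loose on the tray's floor in its +y half, ahead of the scoop's nose
- weight: bystander: brass cylinder weight with a small knob, 56 mm diameter, 68 mm high, standing; origin at the centre of its underside
- hammer: bystander: hammer with a wooden handle lying on the bench; origin under its middle, x along the handle
- jar: bystander: clear jar with a white cap, 60 mm diameter, 75 mm high, standing; origin at the centre of its underside
Mind the look-alikes: they are no part of the job. Leave any blue or pink look-alike of the mould alone.

How it is judged:
By the outcome, as a careful person would: the job done as asked, in the order asked, and still so for the second after the job is handed in, while the arm keeps its last pose, push and grip.
It also fails if it takes over 64 s, if anything falls off the work surface, if the arm or the gripper's body presses on something with over 40 N, if the wrist force passes 120 N, or if a joint passes its speed limit or range.

ROBOT

A 7-joint arm with a two-finger parallel gripper is mounted at the origin on the work surface. World frame = base frame: x ahead of the robot, y to its left, z up, the work surface at z = 0. Lengths are in m, angles in rad, forces in N, time in s.
With the tool pointing down it reaches from about 0.425 to 0.875 m from the base axis. Payload 4.7 kg.
Tool frame: the origin (TCP) lies between the finger pads; the fingertips stand 25 mm ahead of it and the grasp point (between the pads) lies 6 mm ahead of it; z points along the fingers, y is the line along which they close (so a half turn about z gives the same grasp; the last joint's range is limited). The gripper opens to 85 mm and grips with 20 to 120 N. Pads are 22 mm wide; open, the fingers measure 114 mm over their backs; the gripper's body (76 mm by 85 mm) begins 54 mm behind the grasp point. The pads swing forward as they close: fully open they stand 13 mm farther back than shut.
Start: joints at [0.014, 0.321, -0.07, 1.45, 0.023, 1.371, -0.057], TCP at [0.65, -0, 0.256] pointing down, gripper open.
Joint ranges: [-2.86, 2.86], [-0.3, 2.09], [-1.38, 1.24], [0.06, 2.45], [-1.56, 4.7], [0.09, 2.05], [-2.69, 2.69]. Speed limits (rad/s): [2.57, 2.57, 3.14, 3.14, 3.14, 3.14, 3.14].

INTERFACE

Orientations are given as [roll, pitch, yaw] about the fixed x, y, z axes, in that order (R = Rz(yaw) Ry(pitch) Rx(roll)).
In Python, from plant import r, read_camera, camera_params gives the robot as it stands.
- The arm moves only by the tool carry_out, never from a script. Its argument "increments" is a list of rows, each an object of numbers: "dx", "dy", "dz": the shift along the tool's x, y, z in cm; "yaw": the turn about the tool's z in degrees. A call has 1 to 10 rows; each row shifts and turns the commanded pose from where the row before left it, along the tool's axes as they then stand; what a row does not reach is not made up. A row lasts 1/10 s, in which the tool goes at most 50 mm and 8.59 degrees, less where a joint would pass 70% of its speed; a pose out of reach is approached as far as the arm can. A call is refused whole if a number of a shift passes 5 or a number of a turn 8.59, either way. A call with a gripper value outside its range is refused whole. "hand" is the opening, from -1 (shut) to 1 (fully open), set as the call begins (left out, the last holds). The fingers move at their own pace and stop on an object; "grip_force" is the grip in N (left out, the last holds). Time passes only in rows, so rows that do not move let the fingers close. It gives the time, the measured TCP pose, the force, the opening and the grip force at its end, in the units of the state.
- r.get_obs(): the state, without advancing time (a new reading comes with each control period).
- read_camera(name): name is "scene" or "side" or "wrist"; returns (picture, depth): 480x640x3 uint8, red, green, blue; 480x640 float32, m along the optical axis (not along the pixel's ray), 0 where there is no reading.
- camera_params(name): a dict with "fx", "fy", "cx", "cy" (pixels), "dist_coeffs" ([k1, k2, p1, p2, k3] as OpenCV has them; the pictures are not rectified), "rvec" (rotation vector, rad) and "tvec" (3), from world to camera coordinates, as OpenCV has them. Camera axes: x right, y down, z forward; pixel columns grow to the right and rows downward; lengths in m; the calibration is good to about 2 mm. A picture is of the moment at which its call begins: read the wrist's pose just before it. camera_params takes no time and is no camera call; for the wrist camera it gives the pose at the moment of the call.
- r.sign_off(): hands the job in; it is judged then, once.
The state is a dict: "time": time; "joint_pos": joint angles; "qvel": joint speeds; "joint_torque": joint torques, N m; "tool_pos": TCP position; "orientation": TCP orientation; "wrist_force": force on the tool from outside, world axes, zero at the start; "torque": the same for the moment, N m; "finger_gap": finger opening in m; "gripper_force": force on a finger pad.
Only numpy, scipy, OpenCV 4.12 (cv2) and the standard library are available. Lean on these libraries where they do the work, as an engineer would, in place of code of your own. Each camera call takes 0.05 s, during which the arm holds its last target. There are 200 camera calls.

## Working session

There is one attempt and no reset: what is moved stays moved. The work goes in short steps, Python scripts to look and compute and a tool call to move; the robot and the scene stay as the last step left them, time stands still between calls to the robot, and variables do not carry over. Pictures are saved under pics/ and viewed, at most 10 in all, crops included, and the job is handed in when it is done.

Besides the shell and the picture viewer there is one more tool, called after "Emit:" by a JSON object that holds its "name" and its "arguments", one argument or row to a line. carry_out: Moves the arm, as the interface text tells. Its arguments: {"type":"object","properties":{"increments":{"type":"array","items":{"type":"object","properties":{"dx":{"type":"number"},"dy":{"type":"number"},"dz":{"type":"number"},"yaw":{"type":"number"}}}},"hand":{"type":"number"},"grip_force":{"type":"number"}},"required":["increments"]}

```bash
mkdir -p pics; ls
cat > h.py <<'E'
import numpy as np, cv2
from plant import r, read_camera, camera_params
def cam(n):
    p=camera_params(n);K=np.array([[p['fx'],0,p['cx']],[0,p['fy'],p['cy']],[0,0,1.]])
    R=cv2.Rodrigues(np.array(p['rvec'],float))[0];return K,np.array(p['dist_coeffs'],float),R,np.array(p['tvec'],float).ravel()
def cloud(n,d):
    K,D,R,t=cam(n);v,u=np.mgrid[0:480,0:640]
    q=cv2.undistortPoints(np.stack([u,v],-1).reshape(-1,1,2).astype(float),K,D).reshape(480,640,2)
    P=np.dstack([q*d[...,None],d]);W=(P-t)@R;W[d<=0]=np.nan;return W
E
python3 - <<'E'
from h import *
for n in ('scene','side'):
    im,d=read_camera(n);cv2.imwrite(f'pics/{n}0.png',im[...,::-1]);np.save(n+'0.npy',cloud(n,d));np.save(n+'im0.npy',im)
    K,D,R,t=cam(n);print(n,-R.T@t,R[2])
print(r.get_obs())
E
```

```text
pics
scene [ 1.25136873 -0.26135691  0.94922637] [-0.6353759   0.31191195 -0.70640527]
side [-0.11737635 -0.6818228   0.94046341] [ 0.52601868  0.57245493 -0.62896717]
{'time': 0.1, 'joint_pos': array([ 0.01407812,  0.32175873, -0.07008014,  1.4515824 ,  0.02258206,
        1.37079561, -0.05690918]), 'qvel': array([ 1.40310291e-04, -7.95230769e-04,  7.52596243e-05, -2.69581175e-03,
       -1.35514641e-03, -2.91193397e-04, -9.77858987e-05]), 'joint_torque': array([ 4.50556013e-05, -4.94872105e+01, -3.84160029e-01, -3.15213168e+01,
        1.28981241e-02,  7.44150602e-03,  1.28749331e-06]), 'tool_pos': array([ 6.49550072e-01, -2.84330791e-05,  2.55311628e-01]), 'orientation': array([-3.13983692e+00,  7.84152370e-05,  1.57082967e+00]), 'wrist_force': array([-0.18094162,  0.68039859, -0.36822724]), 'torque': array([0.06319095, 0.01897182, 0.01509484]), 'gripper_force': 0.0, 'finger_gap': 0.08530429746091635}
```

View pics/scene0.png

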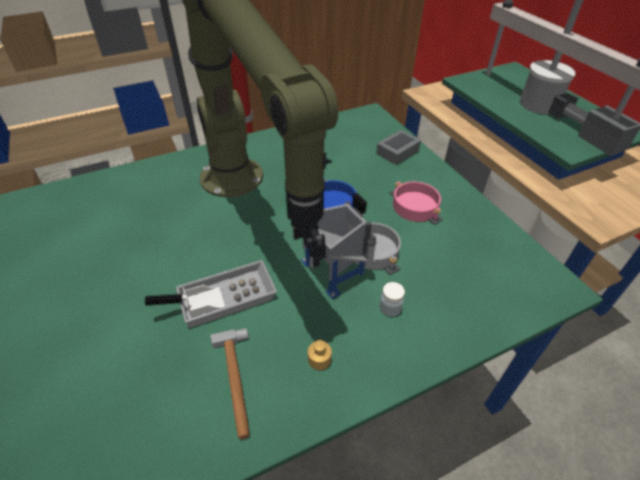

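View pics/side0.png

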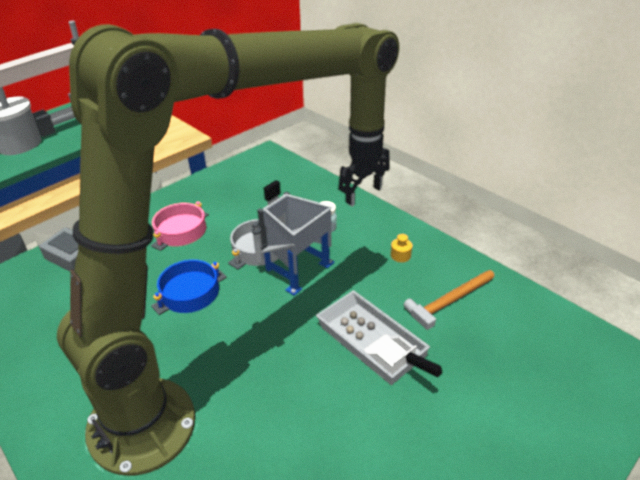

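The scene view shows the tray at about (227,293) with the handle at (165,300), the pebbles at (243,289) and the hopper at (345,238). The side view shows the gate grip at (271,189), the hopper mouth at (297,213), and the handle at (424,364). Next I'll measure them.

Run:
```python
from h import *
S={n:(np.load(n+'0.npy'),np.load(n+'im0.npy')) for n in('scene','side')}
def box(n,u0,u1,v0,v1): 
    W,im=S[n];return W[v0:v1,u0:u1].reshape(-1,3),im[v0:v1,u0:u1].reshape(-1,3).astype(int)
def rep(name,P):
    P=P[np.isfinite(P).all(1)]
    (c,s,a)=cv2.minAreaRect(P[:,:2].astype(np.float32));print(name,len(P),'med',np.median(P,0).round(4),'rect',np.round(c,4),np.round(s,4),round(a,1),'z',P[:,2].min().round(3),P[:,2].max().round(3))
    print('  corners',cv2.boxPoints((c,s,a)).round(3).tolist())
for n,b in(('scene',(140,285,250,335)),('side',(305,450,280,390))):
    P,C=box(n,*b); ng=~((C[:,1]>C[:,0]+20)); z=P[:,2]
    rep(n+' tray rim',P[(z>.024)&(z<.034)&ng&(C.min(1)>60)])
    rep(n+' handle',P[(C.max(1)<60)&(z>.035)])
    rep(n+' white',P[(C.min(1)>190)])
for n,b in(('scene',(305,405,180,300)),('side',(255,335,180,300))):
    P,C=box(n,*b); z=P[:,2]; 
    rep(n+' rim',P[(z>.183)&(z<.194)&(C.min(1)>60)])
    rep(n+' grip',P[(z>.2)&(z<.245)&(C.max(1)<60)])
P,C=box('side',258,285,178,200);rep('gg',P[(C.max(1)<60)])
P,C=box('scene',350,370,190,216);rep('gg',P[(C.max(1)<60)])
for n,b in(('side',(335,380,308,345)),('scene',(225,265,272,303))):
    W,im=S[n];sub=im[b[2]:b[3],b[0]:b[1]]
    cv2.imwrite(f'pics/c_{n}.png',cv2.resize(sub[...,::-1],None,fx=8,fy=8,interpolation=cv2.INTER_CUBIC))
    P,C=box(n,*b);m=(P[:,2]>.013)&(P[:,2]<.025)&(C.max(1)<150)
    mm=m.reshape(sub.shape[:2]).astype(np.uint8);k,l,st,ce=cv2.connectedComponentsWithStats(mm)
    for i in range(1,k):
        if st[i,4]>5: print(n,st[i,4],np.nanmedian(P.reshape(*sub.shape)[l==i],0).round(4))
```

```text
scene tray rim 919 med [ 0.5285 -0.191   0.0297] rect [ 0.5464 -0.1715] [0.2403 0.2136] 88.0 z 0.024 0.034
  corners [[0.4350000023841858, -0.2879999876022339], [0.6489999890327454, -0.29499998688697815], [0.6570000052452087, -0.054999999701976776], [0.4440000057220459, -0.04800000041723251]]
scene handle 302 med [ 0.4964 -0.3252  0.0681] rect [ 0.4925 -0.3248] [0.083  0.0185] 87.4 z 0.039 0.087
  corners [[0.48100000619888306, -0.3659999966621399], [0.5, -0.367000013589859], [0.5040000081062317, -0.2840000092983246], [0.48500001430511475, -0.28299999237060547]]
scene white 512 med [ 0.4911 -0.2197  0.0064] rect [ 0.4982 -0.2288] [0.0724 0.0936] 2.5 z 0.001 0.051
  corners [[0.46000000834465027, -0.18400000035762787], [0.46399998664855957, -0.2770000100135803], [0.5360000133514404, -0.27399998903274536], [0.5320000052452087, -0.1809999942779541]]
side tray rim 1293 med [ 0.5451 -0.2119  0.0287] rect [ 0.5847 -0.172 ] [0.2428 0.2959] 88.6 z 0.024 0.034
  corners [[0.4339999854564667, -0.28999999165534973], [0.7300000190734863, -0.296999990940094], [0.7360000014305115, -0.0540000014007
[... 2139 characters left out ...]
0.19900000095367432], [0.5189999938011169, 0.18299999833106995], [0.5609999895095825, 0.1940000057220459], [0.5569999814033508, 0.20900000631809235]]
side 46 [ 0.5556 -0.1264  0.0188]
side 18 [ 0.5129 -0.0996  0.0175]
side 18 [ 0.5123 -0.1284  0.016 ]
side 7 [ 0.4817 -0.0983  0.0152]
side 30 [ 0.5183 -0.1517  0.0182]
side 46 [ 0.4421 -0.1328  0.0203]
side 9 [ 0.4777 -0.1554  0.0147]
scene 43 [ 0.4473 -0.1394  0.0178]
scene 27 [ 0.4885 -0.0629  0.0172]
scene 30 [ 0.4955 -0.0959  0.0185]
scene 22 [ 0.4879 -0.1212  0.0178]
scene 29 [ 0.49   -0.1486  0.0192]
scene 36 [ 0.5241 -0.0948  0.0197]
scene 40 [ 0.5228 -0.1219  0.0187]
scene 41 [ 0.5291 -0.1471  0.019 ]
scene 41 [ 0.5623 -0.1037  0.0203]
```

Emit:
{"name": "carry_out", "arguments": {
  "increments": [
    {"dx": -4, "dy": -2},
    {"dx": -4, "dy": -2},
    {"dx": -4, "dy": -2},
    {"dx": -4, "dy": -2},
    {"dx": -4, "dy": -2},
    {"dx": -4, "dy": -2},
    {"dx": -4, "dy": -2},
    {"dx": -4, "dy": -1.8},
    {"dx": -0.6, "yaw": 2.8},
    {"dz": 4}
  ],
  "hand": 1
}}

```text
invalid input at $.increments[0]: expected keys dx, dy, dz, yaw
```

Emit:
{"name": "carry_out", "arguments": {
  "increments": [
    {"dx": -4, "dy": -2, "dz": 0, "yaw": 0},
    {"dx": -4, "dy": -2, "dz": 0, "yaw": 0},
    {"dx": -4, "dy": -2, "dz": 0, "yaw": 0},
    {"dx": -4, "dy": -2, "dz": 0, "yaw": 0},
    {"dx": -4, "dy": -2, "dz": 0, "yaw": 0},
    {"dx": -4, "dy": -2, "dz": 0, "yaw": 0},
    {"dx": -4, "dy": -2, "dz": 0, "yaw": 0},
    {"dx": -4, "dy": -1.8, "dz": 0, "yaw": 0},
    {"dx": -0.6, "dy": 0, "dz": 0, "yaw": 2.8},
    {"dx": 0, "dy": 0, "dz": 4, "yaw": 0}
  ],
  "hand": 1
}}

```text
time: 1.1
tool_pos: [0.4934, -0.3309, 0.2212]
orientation: [3.132, 0.006, 1.516]
wrist_force: [1.4, -1.0, 0.5]
finger_gap: 0.0857
gripper_force: 0.0
```

Emit:
{"name": "carry_out", "arguments": {
  "increments": [
    {"dx": 0, "dy": 0, "dz": 4, "yaw": 0},
    {"dx": 0, "dy": 0, "dz": 0, "yaw": 0},
    {"dx": 0, "dy": 0, "dz": 0, "yaw": 0}
  ]
}}

```text
time: 1.4
tool_pos: [0.4918, -0.3258, 0.1762]
orientation: [-3.14, -0.001, 1.522]
wrist_force: [0.5, -0.4, 0.8]
finger_gap: 0.0851
gripper_force: 0.0
```

Run:
```python
from h import *
o=r.get_obs();print(o['tool_pos'],o['orientation'])
W0=camera_params('wrist')
im,d=read_camera('wrist');W=cloud('wrist',d);cv2.imwrite('pics/w1.png',im[...,::-1])
C=im.astype(int);z=W[...,2]
m=(C.max(-1)<70)&(z>.035)&(z<.1)&(W[...,1]<-.28)
P=W[m];print(len(P));c=cv2.minAreaRect(P[:,:2].astype(np.float32));print(c,np.median(P,0))
```

```text
[ 0.49177434 -0.32576933  0.17624408] [-3.14012604e+00 -6.63505673e-04  1.52212355e+00]
4725
((0.4919385612010956, -0.3226584792137146), (0.08364272862672806, 0.017619222402572632), 86.03929138183594) [ 0.49226647 -0.32078206  0.07078976]
```

View pics/w1.png

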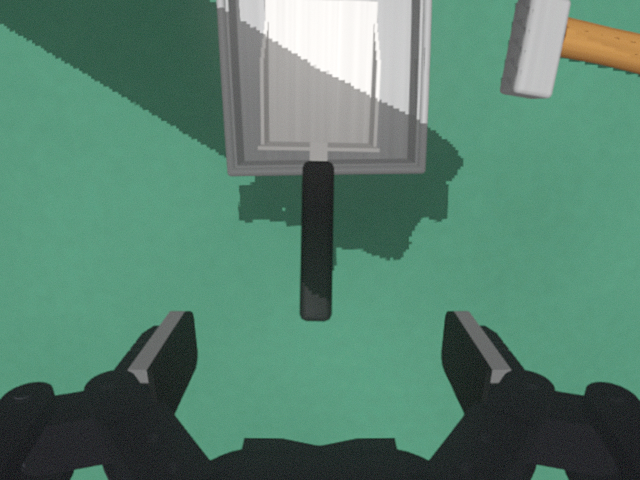

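The handle runs from (317,165) to (316,318) and is centred between the fingers. I'll go down and grip it.

Emit:
{"name": "carry_out", "arguments": {
  "increments": [
    {"dx": 0, "dy": 0, "dz": 4, "yaw": 1},
    {"dx": 0, "dy": 0, "dz": 4, "yaw": 0},
    {"dx": 0, "dy": 0, "dz": 2.9, "yaw": 0},
    {"dx": 0, "dy": 0, "dz": 0, "yaw": 0},
    {"dx": 0, "dy": 0, "dz": 0, "yaw": 0}
  ]
}}

```text
time: 1.95
tool_pos: [0.4935, -0.3268, 0.0696]
orientation: [3.139, 0.001, 1.505]
wrist_force: [0.8, 0.2, 0.0]
finger_gap: 0.0856
gripper_force: 0.0
```

Emit:
{"name": "carry_out", "arguments": {
  "increments": [
    {"dx": 0, "dy": 0, "dz": 0, "yaw": 0},
    {"dx": 0, "dy": 0, "dz": 0, "yaw": 0},
    {"dx": 0, "dy": 0, "dz": 0, "yaw": 0},
    {"dx": 0, "dy": 0, "dz": 0, "yaw": 0},
    {"dx": 0, "dy": 0, "dz": 0, "yaw": 0},
    {"dx": 0, "dy": 0, "dz": 0, "yaw": 0},
    {"dx": 0, "dy": 0, "dz": 0, "yaw": 0},
    {"dx": 0, "dy": 0, "dz": 0, "yaw": 0}
  ],
  "hand": -1,
  "grip_force": 100
}}

```text
time: 2.75
tool_pos: [0.492, -0.3263, 0.0679]
orientation: [3.141, 0.0, 1.504]
wrist_force: [-1.5, 0.2, 6.9]
finger_gap: 0.0168
gripper_force: 97.3
```

Emit:
{"name": "carry_out", "arguments": {
  "increments": [
    {"dx": 1, "dy": 0.1, "dz": 0, "yaw": 0},
    {"dx": 1.2, "dy": 0.1, "dz": 0, "yaw": 0},
    {"dx": 1.2, "dy": 0.1, "dz": 0, "yaw": 0},
    {"dx": 1.2, "dy": 0.1, "dz": 0, "yaw": 0},
    {"dx": 1.2, "dy": 0, "dz": 0, "yaw": 0},
    {"dx": 1.2, "dy": 0, "dz": 0, "yaw": 0},
    {"dx": 1.2, "dy": 0, "dz": 0, "yaw": 0},
    {"dx": 1, "dy": 0, "dz": 0, "yaw": 0},
    {"dx": 0, "dy": 0, "dz": 0, "yaw": 0}
  ]
}}

```text
time: 3.65
tool_pos: [0.5031, -0.2327, 0.068]
orientation: [3.14, -0.0, 1.507]
wrist_force: [-0.1, 0.2, 3.8]
finger_gap: 0.0165
gripper_force: 97.6
```

Run:
```python
from h import *
o=r.get_obs();print(o['tool_pos'],o['wrist_force'])
im,d=read_camera('side');im2,d2=read_camera('wrist')
a=cv2.resize(im[260:400,300:460],(640,560));b=cv2.resize(im2,(0,0),fx=.5,fy=.5)
cv2.imwrite('pics/s2.png',np.vstack([cv2.resize(a,(400,350)),b[:240,:].copy() if b.shape[1]==400 else cv2.resize(b,(400,250))])[...,::-1])
```

```text
[ 0.50305411 -0.23272179  0.06797122] [-0.06028994  0.22637863  3.80749703]
```

View pics/s2.png

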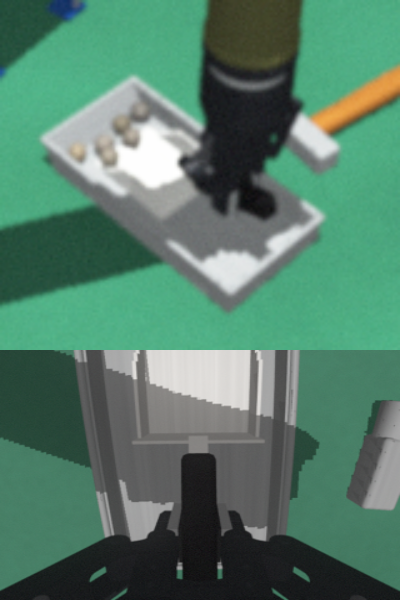

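Emit:
{"name": "carry_out", "arguments": {
  "increments": [
    {"dx": 1.2, "dy": 0, "dz": 0, "yaw": 0},
    {"dx": 1, "dy": 0, "dz": 0, "yaw": 0},
    {"dx": 0, "dy": 0, "dz": 0, "yaw": 0},
    {"dx": 0, "dy": 0, "dz": 0, "yaw": 0}
  ]
}}

```text
time: 4.15
tool_pos: [0.5043, -0.2118, 0.068]
orientation: [3.14, -0.0, 1.505]
wrist_force: [-0.2, -1.1, 6.2]
finger_gap: 0.0167
gripper_force: 97.8
```

```bash
cat >> h.py <<'E'
def pic(name,sb=(300,260,160,120),wr=True):
    u,v,w,h=sb;im,d=read_camera('side');a=cv2.resize(im[v:v+h,u:u+w],(480,480*h//w))
    im2,d2=read_camera('scene');b=im2[240:340,130:300];b=cv2.resize(b,(300,a.shape[0]*300//340 if 0 else 176))
    c=np.zeros((a.shape[0],300,3),np.uint8);c[:176]=b
    if wr: c[180:300]=cv2.resize(read_camera('wrist')[0],(300,225))[:120]
    cv2.imwrite(f'pics/{name}.png',np.hstack([a,c])[...,::-1]);o=r.get_obs();print(o['tool_pos'],o['wrist_force'])
E
python3 -c "
from h import *
pic('s3')"
```

```text
[ 0.50433403 -0.21185437  0.06793523] [ 0.04713959 -0.87856209  6.15775691]
```

View pics/s3.png

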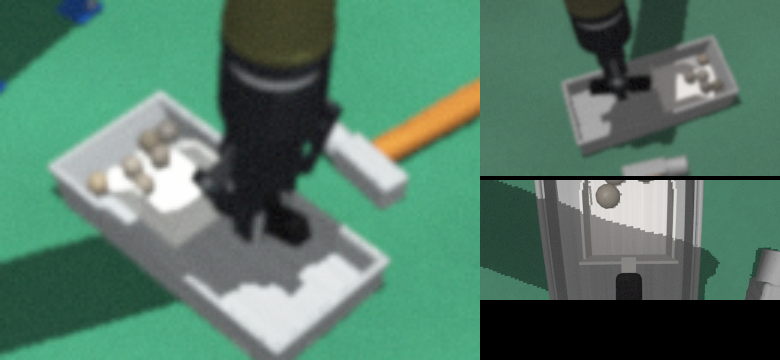

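Several pebbles are on the scoop floor: (135,165) and (145,185) in the side crop, and (607,196) in the wrist crop. I'll nudge in the rest, follow the slope up and lift.

Emit:
{"name": "carry_out", "arguments": {
  "increments": [
    {"dx": 0.6, "dy": 0, "dz": 0, "yaw": 0},
    {"dx": 0.2, "dy": 0, "dz": -0.2, "yaw": 0},
    {"dx": 0.3, "dy": 0, "dz": -0.4, "yaw": 0},
    {"dx": 0.2, "dy": 0, "dz": -0.5, "yaw": 0},
    {"dx": 0, "dy": 0, "dz": -0.8, "yaw": 0},
    {"dx": 0, "dy": 0, "dz": -1, "yaw": 0},
    {"dx": 0, "dy": 0, "dz": -1.5, "yaw": 0},
    {"dx": 0, "dy": 0, "dz": -1.5, "yaw": 0},
    {"dx": 0, "dy": 0, "dz": -1.5, "yaw": 0},
    {"dx": 0, "dy": 0, "dz": -1, "yaw": 0}
  ]
}}

```text
time: 5.3
tool_pos: [0.5051, -0.1981, 0.152]
orientation: [3.14, -0.001, 1.506]
wrist_force: [-0.3, 0.3, -1.5]
finger_gap: 0.0167
gripper_force: 98.1
```

```bash
python3 -c "
from h import *
pic('s4')"
```

```text
[ 0.50491028 -0.19889016  0.15153949] [-0.66762629  0.35275602 -1.96072389]
```

View pics/s4.png

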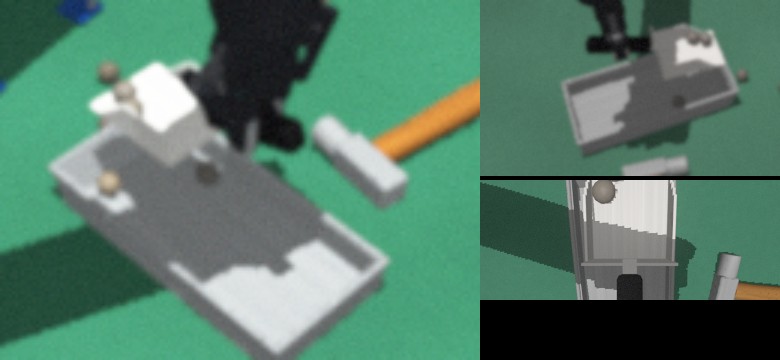

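```bash
cat >> h.py <<'E'
def peb(n,box,zmax=.3):
    u0,u1,v0,v1=box;im,d=read_camera(n);W=cloud(n,d)[v0:v1,u0:u1];hsv=cv2.cvtColor(im,cv2.COLOR_RGB2HSV)[v0:v1,u0:u1].astype(int);C=im[v0:v1,u0:u1].astype(int)
    m=((C[...,0]-C[...,2])>8)&(C[...,0]>=C[...,1])&(C.max(-1)<220)&(hsv[...,1]<110)
    k,l,st,ce=cv2.connectedComponentsWithStats(m.astype(np.uint8))
    for i in range(1,k):
        if st[i,4]>=8: print(n,st[i,4],(ce[i]+[u0,v0]).round(),np.nanmedian(W[l==i],0).round(3))
E
python3 - <<'E'
from h import *
peb('side',(300,400,260,350));peb('scene',(215,290,240,320))
im,d=read_camera('side');W=cloud('side',d);C=im.astype(int)
m=(C.min(-1)>185)&(W[...,2]>.06)&(W[...,2]<.12)&(np.abs(W[...,0]-.51)<.05);P=W[m];print(len(P),P.min(0),P.max(0))
A=np.c_[P[:,:2]-P[:,:2].mean(0),np.ones(len(P))];print(np.linalg.lstsq(A,P[:,2],rcond=None)[0])
im,d=read_camera('wrist');W=cloud('wrist',d);C=im.astype(int)
for y in (-.15,-.13,-.11,-.09,-.07): 
    s=(abs(W[...,1]-y)<.004)&(abs(W[...,0]-.512)<.015)&(W[...,2]>.04);print(y,s.sum(),np.nanmedian(W[s],0) if s.any() else '')
peb('wrist',(0,640,0,300))
E
```

```text
side 19 [334. 276.] [0.579 0.03  0.014]
side 56 [343. 292.] [ 0.495 -0.081  0.097]
side 21 [333. 301.] [ 0.514 -0.03   0.016]
side 52 [334. 320.] [ 0.469 -0.078  0.017]
scene 80 [253. 262.] [ 0.5   -0.086  0.097]
scene 12 [278. 280.] [ 0.519 -0.03   0.015]
357 [ 0.47127216 -0.13475754  0.07746899] [0.55967389 0.16648664 0.11255577]
[-0.13048428 -0.01086757  0.08425717]
-0.15 2254 [ 0.51058046 -0.14883013  0.12248648]
-0.13 1391 [ 0.51204949 -0.12996616  0.08322709]
-0.11 1466 [ 0.51199996 -0.11002732  0.08212092]
-0.09 1547 [ 0.51174868 -0.0900587   0.08123697]
-0.07 0 
wrist 2065 [269.  25.] [ 0.493 -0.094  0.096]
wrist 41 [552. 237.] [ 0.648 -0.209  0.022]
```

Run:
```python
from h import *
a=read_camera('side')[0][255:345,300:400];b=read_camera('scene')[0][235:325,205:305];c=read_camera('wrist')[0][:160]
R=lambda i,w,h:cv2.resize(i,(w,h),interpolation=cv2.INTER_CUBIC)
cv2.imwrite('pics/s5.png',np.vstack([np.hstack([R(a,400,360),R(b,400,360)]),R(c,800,200)])[...,::-1])
peb('side',(300,400,230,350));peb('scene',(215,320,200,320))
```

```text
side 12 [387. 232.] [ 0.472 -0.216  0.356]
side 17 [379. 236.] [ 0.467 -0.203  0.339]
side 23 [395. 237.] [ 0.481 -0.227  0.346]
side 19 [334. 266.] [0.607 0.058 0.015]
side 56 [343. 293.] [ 0.493 -0.082  0.098]
side 54 [335. 320.] [ 0.471 -0.08   0.017]
scene 68 [253. 262.] [ 0.499 -0.086  0.097]
scene 9 [274. 279.] [ 0.515 -0.039  0.017]
```

View pics/s5.png

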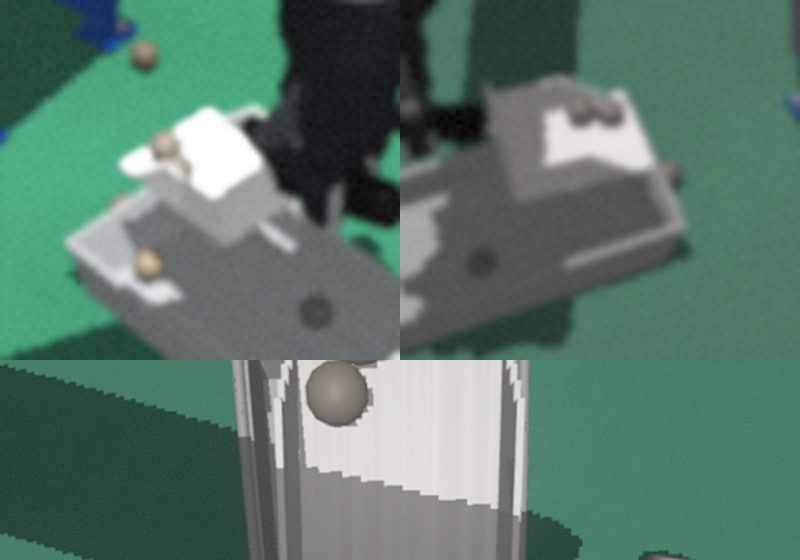

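The scoop holds two pebbles, at (165,150) in the left crop. Two are still in the tray, at (148,263) and (315,312), and two have rolled onto the bench. I'll jerk backward to send the held pair to the back of the bowl, then scoop the tray again.

Emit:
{"name": "carry_out", "arguments": {
  "increments": [
    {"dx": -0.3, "dy": 0, "dz": 0, "yaw": 0},
    {"dx": -0.7, "dy": 0, "dz": 0, "yaw": 0},
    {"dx": -1.2, "dy": 0, "dz": 0, "yaw": 0},
    {"dx": -1.8, "dy": 0, "dz": 0, "yaw": 0},
    {"dx": -2.6, "dy": 0, "dz": 0, "yaw": 0},
    {"dx": -3.4, "dy": 0, "dz": 0, "yaw": 0},
    {"dx": 0, "dy": 0, "dz": 0, "yaw": 0},
    {"dx": 0, "dy": 0, "dz": 0, "yaw": 0},
    {"dx": 0, "dy": 0, "dz": 0, "yaw": 0}
  ]
}}

```text
time: 6.85
tool_pos: [0.4978, -0.2991, 0.1512]
orientation: [-3.142, -0.001, 1.505]
wrist_force: [1.1, 1.3, -1.5]
finger_gap: 0.0167
gripper_force: 98.1
```

```bash
cat >> h.py <<'E'
def ray(n,u,v,z):
    K,D,R,t=cam(n);q=cv2.undistortPoints(np.array([[[u,v]]],float),K,D).ravel();c=-R.T@t;w=R.T@np.r_[q,1];return (c+w*(z-c[2])/w[2]).round(4)
def dark(n,box,zl=(.012,.03)):
    u0,u1,v0,v1=box;im,d=read_camera(n);W=cloud(n,d)[v0:v1,u0:u1];C=im[v0:v1,u0:u1].astype(int)
    m=(C.max(-1)<95)&(W[...,2]>zl[0])&(W[...,2]<zl[1])&(abs(C[...,0]-C[...,1])<15)
    k,l,st,ce=cv2.connectedComponentsWithStats(m.astype(np.uint8))
    for i in range(1,k):
        if st[i,4]>=12: print('dark',n,st[i,4],(ce[i]+[u0,v0]).round(),np.nanmedian(W[l==i],0).round(3))
E
python3 - <<'E'
from h import *
peb('wrist',(0,640,0,300));peb('side',(300,440,250,390));peb('scene',(170,320,240,320));dark('side',(315,440,280,390));dark('scene',(175,285,255,330))
print(ray('side',379,333,.013),r.get_obs()['tool_pos'])
E
```

```text
wrist 1840 [292.  41.] [ 0.495 -0.2    0.1  ]
wrist 50 [572.  72.] [ 0.648 -0.211  0.022]
wrist 1623 [276. 122.] [ 0.486 -0.229  0.1  ]
side 8 [423. 258.] [ 0.462 -0.305  0.356]
side 9 [428. 263.] [ 0.465 -0.315  0.348]
side 21 [330. 269.] [0.593 0.059 0.013]
side 9 [438. 304.] [ 0.517 -0.315  0.208]
side 50 [335. 320.] [ 0.473 -0.082  0.016]
side 39 [380. 320.] [ 0.49  -0.201  0.099]
side 16 [387. 328.] [ 0.481 -0.227  0.102]
scene 35 [211. 275.] [ 0.5   -0.197  0.101]
scene 35 [255. 275.] [ 0.479 -0.082  0.018]
scene 13 [274. 279.] [ 0.514 -0.037  0.016]
scene 9 [319. 291.] [0.601 0.056 0.015]
dark scene 96 [243. 270.] [ 0.448 -0.106  0.019]
dark scene 46 [186. 288.] [ 0.443 -0.265  0.021]
dark scene 241 [226. 311.] [ 0.56  -0.194  0.018]
dark scene 41 [226. 301.] [ 0.529 -0.18   0.019]
dark scene 13 [184. 312.] [ 0.522 -0.286  0.029]
[ 0.5197 -0.177   0.013 ] [ 0.49807296 -0.29859723  0.15139151]
```

Emit:
{"name": "carry_out", "arguments": {
  "increments": [
    {"dx": -0.6, "dy": 0.1, "dz": 0, "yaw": 0},
    {"dx": -1, "dy": 0.1, "dz": 0, "yaw": 0},
    {"dx": -1.2, "dy": 0, "dz": 0, "yaw": 0},
    {"dx": -0.8, "dy": 0, "dz": 1.5, "yaw": 0},
    {"dx": 0, "dy": 0, "dz": 2, "yaw": 0},
    {"dx": 0, "dy": 0, "dz": 2, "yaw": 0},
    {"dx": 0, "dy": 0, "dz": 0.8, "yaw": 0},
    {"dx": 0, "dy": 0, "dz": 0, "yaw": 0},
    {"dx": 0, "dy": 0, "dz": 0, "yaw": 0}
  ]
}}

```text
time: 8.0
tool_pos: [0.4968, -0.3411, 0.091]
orientation: [3.139, 0.006, 1.501]
wrist_force: [-4.9, -5.8, 12.6]
finger_gap: 0.0167
gripper_force: 103.0
```

Run:
```python
from h import *
peb('wrist',(0,640,0,300));peb('side',(300,440,290,390));dark('side',(315,440,300,390));dark('scene',(195,275,280,310));dark('wrist',(0,640,0,200))
o=r.get_obs();print(o['tool_pos'],o['wrist_force'])
im,d=read_camera('wrist');W=cloud('wrist',d)
for y in (-.26,-.24,-.22,-.2,-.19):
    s=(abs(W[...,1]-y)<.004)&(abs(W[...,0]-.515)<.01)&(W[...,2]>.0);print(y,s.sum(),np.nanmedian(W[s],0) if s.any() else '')
```

```text
side 48 [335. 321.] [ 0.472 -0.081  0.016]
side 23 [381. 332.] [ 0.521 -0.182  0.02 ]
side 40 [360. 334.] [ 0.483 -0.151  0.018]
side 40 [369. 339.] [ 0.484 -0.177  0.019]
dark scene 37 [208. 281.] [ 0.445 -0.205  0.019]
dark scene 104 [252. 302.] [ 0.562 -0.118  0.017]
[ 0.49681978 -0.34103792  0.09097623] [-4.51519874 -5.72971877 12.70120592]
-0.26 1068 [ 0.51496548 -0.25995816  0.03191308]
-0.24 1154 [ 0.51496026 -0.23997669  0.03272979]
-0.22 0 
-0.2 0 
-0.19 0
```

Emit:
{"name": "carry_out", "arguments": {
  "increments": [
    {"dx": 0, "dy": 0, "dz": -2, "yaw": 0},
    {"dx": 0.6, "dy": 0, "dz": -3, "yaw": 0},
    {"dx": 0, "dy": 0, "dz": -3, "yaw": 0},
    {"dx": 0, "dy": 0, "dz": 0, "yaw": 0},
    {"dx": 0, "dy": 0, "dz": 0, "yaw": 0}
  ]
}}

```text
time: 8.8
tool_pos: [0.4976, -0.3302, 0.1679]
orientation: [3.141, 0.0, 1.504]
wrist_force: [-0.6, 0.6, -1.8]
finger_gap: 0.0164
gripper_force: 101.1
```

```bash
cat >> h.py <<'E'
def pitch():
    o=r.get_obs();T=o['tool_pos'];print(T.round(4),o['wrist_force'].round(1))
    im,d=read_camera('wrist');W=cloud('wrist',d)
    for k in (.07,.09,.11,.13):
        s=(abs(W[...,1]-T[1]-k)<.004)&(abs(W[...,0]-T[0]-.01)<.03)&(W[...,2]>T[2]-.12);print(k,s.sum(),(np.nanmedian(W[s],0)-T).round(4) if s.any() else '')
E
python3 - <<'E'
from h import *
pitch();peb('wrist',(0,640,0,300));peb('side',(300,440,290,390))
E
```

```text
[ 0.4976 -0.3302  0.1679] [-0.6  0.6 -1.8]
0.07 3319 [ 0.0132  0.0701 -0.0607]
0.09 3650 [ 0.0134  0.09   -0.0599]
0.11 3555 [ 0.0103  0.1098 -0.0591]
0.13 0 
wrist 50 [561.  23.] [ 0.647 -0.213  0.023]
side 51 [335. 320.] [ 0.473 -0.081  0.016]
side 17 [380. 332.] [ 0.52 -0.18  0.02]
side 42 [359. 333.] [ 0.483 -0.149  0.018]
side 44 [369. 340.] [ 0.486 -0.177  0.017]
```

Emit:
{"name": "carry_out", "arguments": {
  "increments": [
    {"dx": 0, "dy": 0, "dz": 0, "yaw": 0},
    {"dx": 0, "dy": 0, "dz": 0, "yaw": 0},
    {"dx": 0, "dy": 0, "dz": 0, "yaw": 0}
  ],
  "grip_force": 25
}}

```text
time: 9.25
tool_pos: [0.4976, -0.3293, 0.1678]
orientation: [-3.141, -0.0, 1.505]
wrist_force: [0.0, 0.0, -1.4]
finger_gap: 0.0166
gripper_force: 101.1
```

Run:
```python
from h import *
pitch()
```

```text
[ 0.4976 -0.3293  0.1678] [ 0.   0.  -1.4]
0.07 3354 [ 0.0134  0.07   -0.0593]
0.09 3649 [ 0.0135  0.09   -0.0586]
0.11 3328 [ 0.0083  0.1098 -0.0579]
0.13 0
```

Emit:
{"name": "carry_out", "arguments": {
  "increments": [
    {"dx": 0, "dy": 0, "dz": 0, "yaw": 0},
    {"dx": 0, "dy": 0, "dz": 0, "yaw": 0},
    {"dx": 0, "dy": 0, "dz": 0, "yaw": 0}
  ],
  "grip_force": 25,
  "hand": -1
}}

```text
time: 9.6
tool_pos: [0.4978, -0.3294, 0.1684]
orientation: [3.141, 0.0, 1.505]
wrist_force: [-0.3, 0.9, -1.0]
finger_gap: 0.0166
gripper_force: 101.1
```

Run:
```python
from h import *
pitch();print(r.get_obs()['gripper_force'])
```

```text
[ 0.4978 -0.3294  0.1684] [-0.3  0.9 -1. ]
0.07 3360 [ 0.0135  0.07   -0.0595]
0.09 3643 [ 0.0134  0.09   -0.0588]
0.11 3305 [ 0.0083  0.1098 -0.0581]
0.13 0 
101.04981780052185
```

Emit:
{"name": "carry_out", "arguments": {
  "increments": [
    {"dx": -0.1, "dy": 0, "dz": 2, "yaw": 0},
    {"dx": 0, "dy": 0, "dz": 3, "yaw": 0},
    {"dx": 0, "dy": 0, "dz": 2, "yaw": 0},
    {"dx": 0, "dy": 0, "dz": 1, "yaw": 0},
    {"dx": 0, "dy": 0, "dz": 1, "yaw": 0},
    {"dx": 0, "dy": 0, "dz": 0.8, "yaw": 0},
    {"dx": 0, "dy": 0, "dz": 0.2, "yaw": 0},
    {"dx": 0, "dy": 0, "dz": 0, "yaw": 0},
    {"dx": 0, "dy": 0, "dz": 0, "yaw": 0}
  ]
}}

```text
time: 10.55
tool_pos: [0.4982, -0.3307, 0.0691]
orientation: [3.14, 0.001, 1.504]
wrist_force: [-0.2, 0.9, -1.4]
finger_gap: 0.0164
gripper_force: 100.8
```

Run:
```python
from h import *
pitch();peb('side',(300,440,290,390))
```

```text
[ 0.4982 -0.3307  0.0691] [-0.2  0.9 -1.4]
0.07 3359 [ 0.0135  0.07   -0.0595]
0.09 3653 [ 0.0133  0.09   -0.0588]
0.11 3312 [ 0.0081  0.1098 -0.0581]
0.13 0 
side 50 [335. 320.] [ 0.473 -0.081  0.017]
side 23 [381. 330.] [ 0.525 -0.178  0.02 ]
side 42 [357. 333.] [ 0.481 -0.145  0.018]
side 43 [369. 339.] [ 0.485 -0.177  0.019]
```

Emit:
{"name": "carry_out", "arguments": {
  "increments": [
    {"dx": 0, "dy": 0, "dz": 0.2, "yaw": 0},
    {"dx": 0, "dy": 0, "dz": 0, "yaw": 0},
    {"dx": 0, "dy": 0, "dz": 0, "yaw": 0}
  ],
  "hand": -0.58
}}

```text
time: 10.95
tool_pos: [0.4983, -0.3309, 0.067]
orientation: [3.14, 0.001, 1.504]
wrist_force: [0.9, -1.0, 1.1]
finger_gap: 0.0174
gripper_force: 3.6
```

Emit:
{"name": "carry_out", "arguments": {
  "increments": [
    {"dx": 0, "dy": 0, "dz": 0, "yaw": 0},
    {"dx": 0, "dy": 0, "dz": 0, "yaw": 0},
    {"dx": 0, "dy": 0, "dz": 0, "yaw": 0}
  ],
  "hand": -0.5
}}

```text
time: 11.25
tool_pos: [0.4977, -0.3302, 0.0662]
orientation: [-3.141, -0.0, 1.505]
wrist_force: [0.2, -0.2, -1.4]
finger_gap: 0.0214
gripper_force: 0.0
```

Emit:
{"name": "carry_out", "arguments": {
  "increments": [
    {"dx": 0, "dy": 0, "dz": 0, "yaw": 0},
    {"dx": 0, "dy": 0, "dz": 0, "yaw": 0},
    {"dx": 0, "dy": 0, "dz": 0, "yaw": 0}
  ],
  "hand": -1,
  "grip_force": 60
}}

```text
time: 11.55
tool_pos: [0.4978, -0.3303, 0.0664]
orientation: [3.142, -0.0, 1.505]
wrist_force: [0.9, 0.6, 0.7]
finger_gap: 0.0171
gripper_force: 59.3
```

Run:
```python
from h import *
pitch();peb('side',(300,440,290,390));print(r.get_obs()['gripper_force'])
```

```text
[ 0.4978 -0.3303  0.0664] [0.9 0.6 0.7]
0.07 3292 [ 0.0135  0.07   -0.0614]
0.09 3490 [ 0.0132  0.09   -0.0614]
0.11 3291 [ 0.0096  0.11   -0.0615]
0.13 0 
side 9 [426. 292.] [ 0.463 -0.321  0.287]
side 51 [335. 320.] [ 0.472 -0.081  0.017]
side 25 [381. 330.] [ 0.526 -0.178  0.019]
side 40 [357. 333.] [ 0.48  -0.145  0.019]
side 43 [369. 339.] [ 0.486 -0.176  0.019]
59.27425503730774
```

Emit:
{"name": "carry_out", "arguments": {
  "increments": [
    {"dx": 0.8, "dy": -0.1, "dz": 0, "yaw": 0},
    {"dx": 1.2, "dy": -0.15, "dz": 0, "yaw": 0},
    {"dx": 1.2, "dy": -0.15, "dz": 0, "yaw": 0},
    {"dx": 1.2, "dy": -0.15, "dz": 0, "yaw": 0},
    {"dx": 1.2, "dy": -0.15, "dz": 0, "yaw": 0},
    {"dx": 1.2, "dy": -0.15, "dz": 0, "yaw": 0},
    {"dx": 1.5, "dy": -0.15, "dz": 0, "yaw": 0},
    {"dx": 1.5, "dy": -0.1, "dz": 0, "yaw": 0},
    {"dx": 1.7, "dy": 0, "dz": 0, "yaw": 0},
    {"dx": 1.2, "dy": 0, "dz": 0, "yaw": 0}
  ]
}}

```text
time: 12.65
tool_pos: [0.4961, -0.208, 0.0682]
orientation: [3.137, 0.011, 1.507]
wrist_force: [-2.7, -28.2, 10.1]
finger_gap: 0.0174
gripper_force: 60.7
```

Emit:
{"name": "carry_out", "arguments": {
  "increments": [
    {"dx": 0.3, "dy": 0, "dz": 0, "yaw": 0},
    {"dx": 0, "dy": 0, "dz": 0, "yaw": 0}
  ]
}}

```text
time: 12.85
tool_pos: [0.4954, -0.208, 0.0687]
orientation: [3.138, 0.012, 1.504]
wrist_force: [-2.6, -18.2, 4.2]
finger_gap: 0.0171
gripper_force: 59.9
```

Run:
```python
from h import *
pitch();peb('side',(315,400,280,360));peb('scene',(200,290,240,320));peb('wrist',(150,500,0,300));dark('scene',(205,275,270,310))
```

```text
[ 0.4954 -0.208   0.0687] [ -2.6 -18.2   4.2]
0.07 3278 [ 0.0133  0.07   -0.0626]
0.09 3509 [ 0.0135  0.09   -0.063 ]
0.11 3001 [ 0.0084  0.1091 -0.0631]
0.13 0 
side 18 [359. 306.] [ 0.543 -0.092  0.021]
side 80 [343. 318.] [ 0.492 -0.089  0.02 ]
side 18 [329. 322.] [ 0.458 -0.079  0.022]
scene 22 [202. 242.] [ 0.53  -0.2    0.251]
scene 111 [254. 277.] [ 0.486 -0.085  0.02 ]
scene 11 [274. 279.] [ 0.513 -0.038  0.015]
wrist 1260 [319.  13.] [ 0.503 -0.101  0.02 ]
wrist 134 [440.   4.] [ 0.547 -0.1    0.018]
wrist 30 [456.   4.] [ 0.553 -0.101  0.018]
dark scene 96 [227. 274.] [ 0.446 -0.155  0.021]
dark scene 125 [248. 303.] [ 0.561 -0.134  0.019]
```

Emit:
{"name": "carry_out", "arguments": {
  "increments": [
    {"dx": -0.4, "dy": 0, "dz": 0, "yaw": 0},
    {"dx": -0.5, "dy": 0, "dz": 0, "yaw": 0},
    {"dx": -0.8, "dy": 0, "dz": 0, "yaw": 0},
    {"dx": -1.1, "dy": 0, "dz": 0, "yaw": 0},
    {"dx": -1.4, "dy": 0, "dz": 0, "yaw": 0},
    {"dx": 0, "dy": 0.4, "dz": 0, "yaw": 0},
    {"dx": 0, "dy": 0.4, "dz": 0, "yaw": 0},
    {"dx": 0, "dy": 0.3, "dz": 0, "yaw": 0},
    {"dx": 0, "dy": 0, "dz": 0, "yaw": 0}
  ]
}}

```text
time: 14.0
tool_pos: [0.5043, -0.2426, 0.0663]
orientation: [3.141, 0.0, 1.505]
wrist_force: [-1.1, -1.3, 1.1]
finger_gap: 0.0172
gripper_force: 59.3
```

Run:
```python
from h import *
pitch();peb('side',(315,400,280,360));peb('scene',(200,290,240,320));peb('wrist',(150,500,0,300))
```

```text
[ 0.5043 -0.2426  0.0663] [-1.1 -1.3  1.1]
0.07 3296 [ 0.0134  0.07   -0.0614]
0.09 3522 [ 0.0134  0.09   -0.0614]
0.11 2876 [ 0.0095  0.1096 -0.0613]
0.13 0 
side 21 [361. 307.] [ 0.545 -0.097  0.021]
side 35 [354. 322.] [ 0.498 -0.12   0.021]
side 23 [330. 322.] [ 0.459 -0.078  0.02 ]
side 37 [364. 325.] [ 0.508 -0.14   0.021]
scene 38 [253. 270.] [ 0.461 -0.08   0.019]
scene 14 [274. 279.] [ 0.512 -0.038  0.016]
scene 84 [242. 288.] [ 0.509 -0.129  0.02 ]
wrist 23 [290.   1.] [ 0.501 -0.13   0.015]
wrist 1864 [332.  20.] [ 0.516 -0.139  0.021]
```

Emit:
{"name": "carry_out", "arguments": {
  "increments": [
    {"dx": 1.5, "dy": 0.1, "dz": 0, "yaw": 0},
    {"dx": 1.5, "dy": 0, "dz": 0, "yaw": 0},
    {"dx": 0.8, "dy": 0, "dz": 0, "yaw": 0},
    {"dx": 0, "dy": 0, "dz": 0, "yaw": 0}
  ]
}}

```text
time: 14.6
tool_pos: [0.5077, -0.2088, 0.068]
orientation: [3.138, 0.008, 1.506]
wrist_force: [-0.8, -12.4, 2.1]
finger_gap: 0.0173
gripper_force: 59.5
```

Run:
```python
from h import *
pitch();peb('side',(315,400,280,360));peb('scene',(200,290,240,320));peb('wrist',(150,500,0,300))
```

```text
[ 0.5077 -0.2088  0.068 ] [ -0.8 -12.4   2.1]
0.07 3291 [ 0.0134  0.07   -0.0623]
0.09 3519 [ 0.0133  0.09   -0.0626]
0.11 3256 [ 0.0087  0.1099 -0.0629]
0.13 0 
side 24 [356. 303.] [ 0.545 -0.079  0.023]
side 81 [345. 313.] [ 0.506 -0.081  0.021]
side 24 [330. 322.] [ 0.458 -0.079  0.019]
scene 49 [204. 243.] [ 0.542 -0.199  0.255]
scene 39 [254. 270.] [ 0.46  -0.079  0.019]
scene 12 [274. 279.] [ 0.513 -0.037  0.016]
scene 54 [258. 284.] [ 0.512 -0.087  0.023]
wrist 380 [321.   5.] [ 0.516 -0.099  0.019]
```

Emit:
{"name": "carry_out", "arguments": {
  "increments": [
    {"dx": -0.4, "dy": 0, "dz": 0, "yaw": 0},
    {"dx": -0.4, "dy": 0, "dz": 0, "yaw": 0},
    {"dx": -0.6, "dy": 0, "dz": 0, "yaw": 0},
    {"dx": -0.9, "dy": 0, "dz": 0, "yaw": 0},
    {"dx": -1.3, "dy": 0, "dz": 0, "yaw": 0},
    {"dx": -1.8, "dy": 0, "dz": 0, "yaw": 0},
    {"dx": 0, "dy": 0, "dz": 0, "yaw": 0},
    {"dx": 0, "dy": 0, "dz": 0, "yaw": 0}
  ]
}}

```text
time: 15.6
tool_pos: [0.5031, -0.2603, 0.0664]
orientation: [3.142, 0.001, 1.502]
wrist_force: [0.2, -1.4, 0.8]
finger_gap: 0.0171
gripper_force: 59.3
```

Run:
```python
from h import *
pitch();peb('side',(315,400,280,360));peb('scene',(200,290,240,320));peb('wrist',(150,500,0,300))
```

```text
[ 0.5031 -0.2603  0.0664] [ 0.2 -1.4  0.8]
0.07 3286 [ 0.0133  0.07   -0.0614]
0.09 3577 [ 0.0102  0.0902 -0.0613]
0.11 3362 [ 0.0091  0.1099 -0.061 ]
0.13 0 
side 27 [361. 308.] [ 0.545 -0.097  0.02 ]
side 22 [330. 322.] [ 0.458 -0.079  0.019]
side 33 [361. 330.] [ 0.49  -0.146  0.022]
side 39 [369. 332.] [ 0.5   -0.164  0.021]
scene 40 [254. 270.] [ 0.46  -0.079  0.019]
scene 12 [274. 279.] [ 0.512 -0.038  0.015]
scene 71 [233. 289.] [ 0.502 -0.152  0.022]
wrist 1966 [299.  46.] [ 0.503 -0.163  0.022]
```

Emit:
{"name": "carry_out", "arguments": {
  "increments": [
    {"dx": 0, "dy": -0.4, "dz": 0, "yaw": 2.5},
    {"dx": 0, "dy": -0.4, "dz": 0, "yaw": 2.5},
    {"dx": 0.5, "dy": -0.05, "dz": 0, "yaw": 0},
    {"dx": 0.8, "dy": -0.1, "dz": 0, "yaw": 0},
    {"dx": 0.9, "dy": -0.1, "dz": 0, "yaw": 0},
    {"dx": 0.9, "dy": -0.1, "dz": 0, "yaw": 0},
    {"dx": 0.8, "dy": -0.1, "dz": 0, "yaw": 0},
    {"dx": 0.5, "dy": -0.1, "dz": 0, "yaw": 0},
    {"dx": 0.4, "dy": 0, "dz": 0, "yaw": 0},
    {"dx": 0.1, "dy": 0, "dz": 0, "yaw": 0}
  ]
}}

```text
time: 16.8
tool_pos: [0.4975, -0.211, 0.067]
orientation: [3.14, 0.004, 1.417]
wrist_force: [-0.8, -6.8, 2.3]
finger_gap: 0.0167
gripper_force: 59.4
```

Run:
```python
from h import *
pitch();peb('side',(315,400,280,360));peb('scene',(200,290,250,320));peb('wrist',(150,500,0,300))
```

```text
[ 0.4975 -0.211   0.067 ] [-0.8 -6.8  2.3]
0.07 2958 [ 0.0103  0.07   -0.0618]
0.09 3517 [ 0.0071  0.09   -0.0618]
0.11 2868 [ 0.0067  0.1092 -0.0614]
0.13 0 
side 21 [356. 303.] [ 0.545 -0.078  0.021]
side 83 [346. 318.] [ 0.495 -0.093  0.02 ]
side 23 [330. 322.] [ 0.459 -0.078  0.019]
scene 39 [253. 270.] [ 0.459 -0.079  0.018]
scene 14 [274. 279.] [ 0.512 -0.038  0.015]
scene 69 [251. 283.] [ 0.502 -0.101  0.02 ]
wrist 2124 [286.  23.] [ 0.502 -0.107  0.02 ]
```

Emit:
{"name": "carry_out", "arguments": {
  "increments": [
    {"dx": 0, "dy": 0.75, "dz": 0, "yaw": -3.3},
    {"dx": 0.1, "dy": 0.75, "dz": 0, "yaw": -3.3},
    {"dx": 0.2, "dy": 0, "dz": 0, "yaw": 0},
    {"dx": 0, "dy": 0, "dz": 0, "yaw": 0},
    {"dx": -0.2, "dy": 0, "dz": 0, "yaw": 0},
    {"dx": -0.3, "dy": 0, "dz": 0, "yaw": 0},
    {"dx": -0.3, "dy": 0, "dz": 0, "yaw": 0},
    {"dx": -0.3, "dy": 0, "dz": 0, "yaw": 0},
    {"dx": -0.3, "dy": 0, "dz": 0, "yaw": 0},
    {"dx": -0.3, "dy": 0, "dz": 0, "yaw": 0}
  ]
}}

```text
time: 18.0
tool_pos: [0.512, -0.2245, 0.0663]
orientation: [-3.142, -0.0, 1.533]
wrist_force: [0.0, 1.5, 1.7]
finger_gap: 0.0171
gripper_force: 59.3
```

Run:
```python
from h import *
pitch();peb('side',(315,400,280,360));peb('scene',(200,290,250,320));peb('wrist',(150,500,0,300))
```

```text
[ 0.512  -0.2245  0.0663] [0.  1.5 1.7]
0.07 3229 [ 0.0126  0.07   -0.0613]
0.09 3515 [ 0.0129  0.09   -0.0613]
0.11 2963 [ 0.0133  0.1094 -0.061 ]
0.13 0 
side 22 [359. 305.] [ 0.546 -0.087  0.021]
side 83 [352. 321.] [ 0.497 -0.113  0.019]
side 22 [330. 322.] [ 0.459 -0.078  0.019]
scene 38 [253. 270.] [ 0.46  -0.079  0.019]
scene 12 [274. 279.] [ 0.513 -0.038  0.017]
scene 65 [247. 285.] [ 0.503 -0.115  0.021]
wrist 2130 [287.  23.] [ 0.505 -0.121  0.02 ]
```

Emit:
{"name": "carry_out", "arguments": {
  "increments": [
    {"dx": 0.4, "dy": 0, "dz": 0, "yaw": 0},
    {"dx": 0.5, "dy": 0, "dz": 0, "yaw": 0},
    {"dx": 0.5, "dy": 0, "dz": 0, "yaw": 0},
    {"dx": 0.3, "dy": 0, "dz": 0, "yaw": 0},
    {"dx": 0.1, "dy": 0, "dz": 0, "yaw": 0},
    {"dx": 0, "dy": 0, "dz": -0.3, "yaw": 0},
    {"dx": 0, "dy": 0, "dz": -0.6, "yaw": 0},
    {"dx": 0, "dy": 0, "dz": -0.9, "yaw": 0},
    {"dx": 0, "dy": 0, "dz": -0.9, "yaw": 0},
    {"dx": 0, "dy": 0, "dz": -0.9, "yaw": 0}
  ]
}}

```text
time: 19.2
tool_pos: [0.5129, -0.2059, 0.1032]
orientation: [3.141, -0.0, 1.533]
wrist_force: [-0.6, 0.8, -1.9]
finger_gap: 0.0172
gripper_force: 58.9
```

Run:
```python
from h import *
pitch();peb('side',(315,400,260,360));peb('scene',(200,290,240,320));peb('wrist',(150,500,0,300))
```

```text
[ 0.5129 -0.2059  0.1032] [-0.6  0.8 -1.9]
0.07 3257 [ 0.0131  0.0701 -0.0599]
0.09 3557 [ 0.0135  0.09   -0.06  ]
0.11 3074 [ 0.0139  0.1095 -0.0598]
0.13 0 
side 8 [393. 263.] [ 0.482 -0.227  0.281]
side 20 [330. 269.] [0.592 0.058 0.015]
side 18 [356. 291.] [ 0.548 -0.075  0.059]
side 82 [347. 305.] [ 0.501 -0.091  0.058]
side 24 [330. 322.] [ 0.458 -0.08   0.02 ]
scene 99 [253. 273.] [ 0.507 -0.086  0.056]
scene 12 [274. 279.] [ 0.512 -0.038  0.015]
scene 16 [265. 284.] [ 0.552 -0.077  0.06 ]
wrist 409 [185.   6.] [ 0.459 -0.085  0.017]
wrist 2129 [284.  24.] [ 0.505 -0.102  0.056]
```

Emit:
{"name": "carry_out", "arguments": {
  "increments": [
    {"dx": 0.2, "dy": 0, "dz": 0, "yaw": 0},
    {"dx": 0.4, "dy": 0, "dz": 0, "yaw": 0},
    {"dx": 0.5, "dy": 0, "dz": 0, "yaw": 0},
    {"dx": 0.5, "dy": 0, "dz": 0, "yaw": 0},
    {"dx": 0.4, "dy": 0, "dz": 0.2, "yaw": 0},
    {"dx": 0.2, "dy": 0, "dz": 0.4, "yaw": 0},
    {"dx": 0, "dy": 0, "dz": 0.5, "yaw": 0},
    {"dx": 0, "dy": 0, "dz": 0.5, "yaw": 0},
    {"dx": 0, "dy": 0, "dz": 0.5, "yaw": 0},
    {"dx": 0, "dy": 0, "dz": 0.5, "yaw": 0}
  ]
}}

```text
time: 20.4
tool_pos: [0.5143, -0.1881, 0.0776]
orientation: [3.139, 0.004, 1.53]
wrist_force: [-0.9, -6.8, 5.8]
finger_gap: 0.0172
gripper_force: 59.0
```

Run:
```python
from h import *
pitch();peb('side',(315,400,250,360));peb('scene',(200,300,240,320));peb('wrist',(150,500,0,300))
```

```text
[ 0.5143 -0.1881  0.0776] [-0.9 -6.8  5.8]
0.07 3530 [ 0.0127  0.0701 -0.0538]
0.09 4026 [ 0.0131  0.09   -0.0514]
0.11 2358 [ 0.012   0.1081 -0.049 ]
0.13 0 
side 12 [374. 260.] [ 0.476 -0.187  0.27 ]
side 10 [396. 263.] [ 0.502 -0.22   0.267]
side 9 [392. 267.] [ 0.493 -0.218  0.261]
side 19 [330. 269.] [0.592 0.059 0.015]
side 12 [385. 268.] [ 0.482 -0.208  0.257]
side 17 [349. 289.] [ 0.549 -0.053  0.049]
side 81 [341. 304.] [ 0.501 -0.07   0.044]
side 26 [330. 322.] [ 0.457 -0.079  0.02 ]
scene 62 [207. 242.] [ 0.549 -0.193  0.263]
scene 75 [262. 275.] [ 0.509 -0.069  0.046]
scene 8 [274. 278.] [ 0.514 -0.036  0.016]
scene 11 [273. 283.] [ 0.554 -0.054  0.051]
wrist 1686 [168.  25.] [ 0.461 -0.079  0.02 ]
wrist 1334 [279.  12.] [ 0.506 -0.082  0.043]
```

Emit:
{"name": "carry_out", "arguments": {
  "increments": [
    {"dx": 0, "dy": 0, "dz": 0.5, "yaw": 0},
    {"dx": 0, "dy": 0, "dz": 0.5, "yaw": 0},
    {"dx": 0, "dy": 0, "dz": 0.4, "yaw": 0},
    {"dx": 0, "dy": 0, "dz": 0.3, "yaw": 0},
    {"dx": 0, "dy": 0, "dz": 0, "yaw": 0},
    {"dx": 0, "dy": 0, "dz": -1, "yaw": 0},
    {"dx": 0.4, "dy": 0, "dz": -1.5, "yaw": 0},
    {"dx": 0.8, "dy": 0, "dz": -1.5, "yaw": 0},
    {"dx": 0.8, "dy": 0, "dz": -1.5, "yaw": 0},
    {"dx": 0.4, "dy": 0, "dz": -1, "yaw": 0}
  ]
}}

```text
time: 21.6
tool_pos: [0.5154, -0.1586, 0.1264]
orientation: [3.139, -0.0, 1.535]
wrist_force: [0.7, -0.4, -1.9]
finger_gap: 0.017
gripper_force: 58.7
```

Run:
```python
from h import *
pitch();peb('side',(315,400,250,360));peb('scene',(200,300,230,320));peb('wrist',(150,500,0,300))
im=read_camera('side')[0];im2=read_camera('scene')[0]
cv2.imwrite('pics/s6.png',np.hstack([cv2.resize(im[230:350,290:410],(390,390)),cv2.resize(im2[220:320,200:300],(390,390))])[...,::-1])
```

```text
[ 0.5154 -0.1586  0.1264] [ 0.7 -0.4 -1.9]
0.07 4253 [ 0.0113  0.0701 -0.0428]
0.09 4955 [ 0.0126  0.09   -0.0381]
0.11 1842 [ 0.0051  0.1075 -0.0344]
0.13 0 
side 14 [340. 267.] [ 0.536 -0.032  0.116]
side 23 [341. 288.] [ 0.495 -0.077  0.105]
side 15 [330. 323.] [ 0.458 -0.081  0.021]
scene 46 [256. 261.] [ 0.503 -0.077  0.102]
scene 8 [276. 261.] [ 0.538 -0.036  0.114]
wrist 11 [363.   2.] [ 0.532 -0.056  0.103]
wrist 16 [369.   3.] [ 0.534 -0.056  0.103]
wrist 12 [382.   3.] [ 0.538 -0.056  0.104]
wrist 9 [388.   2.] [ 0.539 -0.056  0.103]
wrist 4433 [255.  92.] [ 0.498 -0.079  0.098]
wrist 483 [195. 100.] [ 0.456 -0.079  0.02 ]
```

View pics/s6.png

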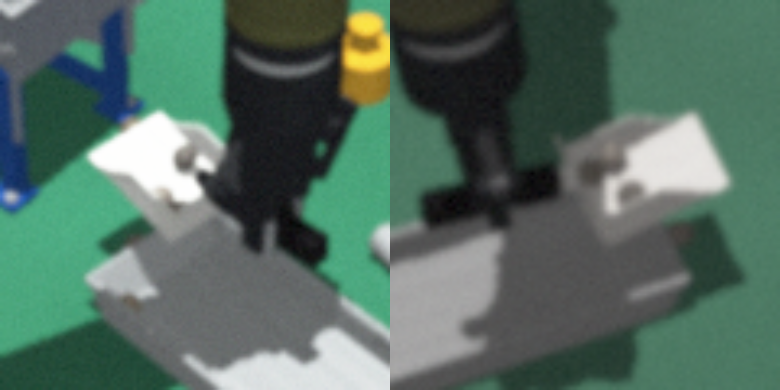

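The two views show all three pebbles resting in the nose-up bowl: (185,157) in the left crop, and (600,160) and (630,190) in the right crop. I'll carry them over to the hopper.

Emit:
{"name": "carry_out", "arguments": {
  "increments": [
    {"dx": 0, "dy": 0, "dz": -1, "yaw": -0.5},
    {"dx": 0, "dy": 0, "dz": -2, "yaw": -1},
    {"dx": 0.5, "dy": 0.3, "dz": -2.5, "yaw": -1},
    {"dx": 1, "dy": 0.5, "dz": -3, "yaw": -1},
    {"dx": 1.4, "dy": 0.7, "dz": -3, "yaw": -1},
    {"dx": 1.7, "dy": 0.8, "dz": -3, "yaw": -1},
    {"dx": 1.9, "dy": 0.8, "dz": -2.3, "yaw": -1},
    {"dx": 1.9, "dy": 0.8, "dz": -1.5, "yaw": -1},
    {"dx": 1.9, "dy": 0.7, "dz": -0.7, "yaw": -0.4},
    {"dx": 1.8, "dy": 0.5, "dz": 0, "yaw": 0}
  ]
}}

```text
time: 22.9
tool_pos: [0.5591, -0.0365, 0.3161]
orientation: [3.139, 0.0, 1.671]
wrist_force: [0.2, -0.2, -2.5]
finger_gap: 0.0172
gripper_force: 58.8
```

Emit:
{"name": "carry_out", "arguments": {
  "increments": [
    {"dx": 1.6, "dy": 0.3, "dz": 0, "yaw": 0},
    {"dx": 1.3, "dy": 0, "dz": 0, "yaw": 0},
    {"dx": 1, "dy": 0, "dz": 0, "yaw": 0},
    {"dx": 0.7, "dy": 0, "dz": 0, "yaw": 0},
    {"dx": 0.4, "dy": 0, "dz": 0, "yaw": 0},
    {"dx": 0, "dy": 0, "dz": 0, "yaw": 0},
    {"dx": 0, "dy": 0, "dz": 0, "yaw": 0}
  ]
}}

```text
time: 23.6
tool_pos: [0.5563, 0.0121, 0.3144]
orientation: [3.142, 0.001, 1.669]
wrist_force: [0.9, -0.5, -2.2]
finger_gap: 0.017
gripper_force: 58.7
```

Run:
```python
from h import *
pitch();peb('wrist',(100,540,0,300));print(r.get_obs()['orientation'])
```

```text
[0.5563 0.0121 0.3144] [ 0.9 -0.5 -2.2]
0.07 3587 [ 0.0048  0.07   -0.0308]
0.09 3834 [ 0.0069  0.09   -0.0401]
0.11 1837 [ 0.0098  0.1078 -0.0359]
0.13 0 
wrist 167 [529.   7.] [0.708 0.185 0.068]
wrist 4853 [257.  96.] [0.529 0.088 0.288]
wrist 1395 [343. 122.] [0.558 0.082 0.287]
wrist 228 [268. 228.] [ 0.509 -0.035  0.015]
wrist 231 [217. 262.] [ 0.46  -0.076  0.019]
[3.14157854e+00 4.60022333e-04 1.66907641e+00]
```

Emit:
{"name": "carry_out", "arguments": {
  "increments": [
    {"dx": 0, "dy": 0, "dz": 0, "yaw": 0},
    {"dx": 0, "dy": 0, "dz": 0, "yaw": 0}
  ],
  "hand": -0.585
}}

```text
time: 23.9
tool_pos: [0.5563, 0.0125, 0.3143]
orientation: [3.142, 0.0, 1.67]
wrist_force: [-0.2, -0.4, -1.9]
finger_gap: 0.0177
gripper_force: 14.8
```

Run:
```python
from h import *
pitch();peb('wrist',(100,540,0,300));peb('side',(255,340,190,280));peb('scene',(300,400,190,300))
```

```text
[0.5563 0.0125 0.3143] [-0.2 -0.4 -1.9]
0.07 3584 [ 0.0047  0.07   -0.0307]
0.09 3810 [ 0.007   0.09   -0.0401]
0.11 1938 [ 0.0095  0.1079 -0.0359]
0.13 0 
wrist 176 [528.   8.] [0.708 0.185 0.068]
wrist 4867 [257.  96.] [0.529 0.089 0.288]
wrist 1451 [343. 123.] [0.558 0.083 0.287]
wrist 231 [268. 229.] [ 0.509 -0.035  0.015]
wrist 229 [217. 263.] [ 0.46  -0.076  0.02 ]
side 16 [330. 269.] [0.592 0.059 0.013]
scene 46 [320. 193.] [0.531 0.09  0.289]
scene 127 [396. 201.] [0.391 0.429 0.024]
scene 43 [392. 259.] [0.606 0.279 0.041]
scene 9 [319. 290.] [0.602 0.058 0.016]
scene 39 [390. 297.] [0.738 0.186 0.072]
```

14.8 N still holds it, so I'll ease off a little more.

Emit:
{"name": "carry_out", "arguments": {
  "increments": [
    {"dx": 0, "dy": 0, "dz": 0, "yaw": 0},
    {"dx": 0, "dy": 0, "dz": 0, "yaw": 0}
  ],
  "hand": -0.581
}}

```text
time: 24.3
tool_pos: [0.5563, 0.0132, 0.3144]
orientation: [3.141, -0.0, 1.671]
wrist_force: [0.4, 1.3, -2.7]
finger_gap: 0.0179
gripper_force: 5.9
```

Run:
```python
from h import *
pitch();peb('wrist',(100,540,0,300));print(r.get_obs()['gripper_force'])
```

```text
[0.5563 0.0132 0.3144] [ 0.4  1.3 -2.7]
0.07 1716 [ 0.0071  0.0699 -0.1082]
0.09 915 [ 0.0076  0.0887 -0.1185]
0.11 0 
0.13 0 
wrist 192 [528.   9.] [0.708 0.185 0.067]
wrist 983 [282. 120.] [0.53  0.079 0.202]
wrist 9 [343. 151.] [0.563 0.068 0.218]
wrist 8 [346. 155.] [0.565 0.066 0.219]
wrist 10 [323. 162.] [0.554 0.062 0.22 ]
wrist 893 [283. 177.] [0.535 0.053 0.223]
wrist 14 [343. 165.] [0.564 0.061 0.221]
wrist 238 [217. 263.] [ 0.46  -0.076  0.019]
wrist 10 [532. 280.] [ 0.781 -0.055  0.04 ]
7.65229269862175
```

Emit:
{"name": "carry_out", "arguments": {
  "increments": [
    {"dx": 0, "dy": 0, "dz": 0, "yaw": 0},
    {"dx": 0, "dy": 0, "dz": 0, "yaw": 0}
  ]
}}

```text
time: 24.6
tool_pos: [0.5563, 0.0131, 0.3144]
orientation: [3.141, -0.0, 1.67]
wrist_force: [0.5, 0.5, -1.2]
finger_gap: 0.0178
gripper_force: 7.6
```

Run:
```python
from h import *
pitch();peb('wrist',(100,540,0,300));print(r.get_obs()['gripper_force'])
im=read_camera('side')[0];im2=read_camera('wrist')[0]
cv2.imwrite('pics/s7.png',np.hstack([cv2.resize(im[150:290,230:370],(390,390)),cv2.resize(im2,(400,300)).copy() if 0 else cv2.resize(im2,(390,390))])[...,::-1])
```

```text
[0.5563 0.0131 0.3144] [ 0.5  0.5 -1.2]
0.07 71 [ 0.0271  0.0678 -0.1091]
0.09 0 
0.11 0 
0.13 0 
wrist 187 [528.   9.] [0.708 0.185 0.067]
wrist 237 [217. 263.] [ 0.46  -0.076  0.019]
7.643067240715027
```

View pics/s7.png

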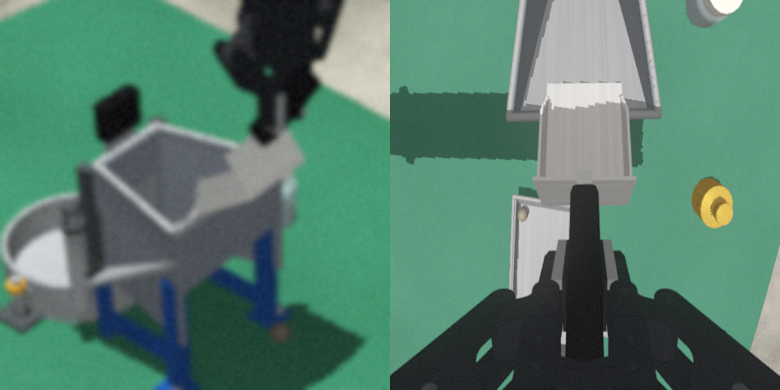

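The wrist half shows the scoop tipped into the hopper and empty. I'll firm up the grip and return the scoop to the tray.

Emit:
{"name": "carry_out", "arguments": {
  "increments": [
    {"dx": 0, "dy": 0, "dz": -0.5, "yaw": 0},
    {"dx": 0, "dy": 0, "dz": -1.5, "yaw": 0},
    {"dx": 0, "dy": 0, "dz": -2.5, "yaw": 0},
    {"dx": 0, "dy": 0, "dz": -2.5, "yaw": 0},
    {"dx": -3, "dy": -1, "dz": 0, "yaw": 0},
    {"dx": -4, "dy": -1.5, "dz": 0, "yaw": 0},
    {"dx": -4, "dy": -1.5, "dz": 0, "yaw": 1.5},
    {"dx": -4, "dy": -1.5, "dz": 2, "yaw": 2},
    {"dx": -4, "dy": -1.2, "dz": 4, "yaw": 2},
    {"dx": -3, "dy": -1, "dz": 4, "yaw": 2}
  ],
  "hand": -1,
  "grip_force": 60
}}

```text
time: 25.8
tool_pos: [0.4968, -0.2091, 0.2924]
orientation: [3.136, 0.002, 1.536]
wrist_force: [-0.2, -0.7, -2.5]
finger_gap: 0.0171
gripper_force: 58.9
```

Emit:
{"name": "carry_out", "arguments": {
  "increments": [
    {"dx": 0, "dy": 0, "dz": 2, "yaw": 0},
    {"dx": 0, "dy": 0, "dz": 0, "yaw": 0},
    {"dx": 0, "dy": 0, "dz": 0, "yaw": 0}
  ]
}}

```text
time: 26.1
tool_pos: [0.4976, -0.2055, 0.2721]
orientation: [3.14, 0.0, 1.54]
wrist_force: [0.8, -0.1, -1.6]
finger_gap: 0.017
gripper_force: 59.0
```

Run:
```python
from h import *
o=r.get_obs();T=o['tool_pos'];print(T,o['orientation'])
im,d=read_camera('wrist');W=cloud('wrist',d);C=im.astype(int)
m=(np.ptp(C,axis=-1)<25)&(C.min(-1)>90)&(W[...,2]<T[2]-.03)&(W[...,2]>.045)&(W[...,1]>T[1]-.02)&(abs(W[...,0]-T[0])<.05)
P=W[m]-T;print(len(P))
for y in np.arange(0,.12,.01):
    s=abs(P[:,1]-y)<.004
    if s.sum()>50: print(round(y,2),s.sum(),np.percentile(P[s],[10,50],axis=0)[:,2],P[s][:,0].min().round(3),P[s][:,0].max().round(3))
peb('wrist',(0,640,0,480));peb('scene',(200,330,240,310));peb('side',(255,340,190,350))
```

```text
[ 0.49755903 -0.20552746  0.27210908] [3.13982557e+00 1.51923040e-04 1.54037130e+00]
21004
0.01 856 [-0.08092682 -0.07659832] -0.033 0.037
0.02 2071 [-0.09627451 -0.06729265] -0.033 0.037
0.03 4469 [-0.10305531 -0.09358404] -0.033 0.037
0.04 2547 [-0.11091943 -0.10796368] -0.033 0.037
0.05 2397 [-0.11834095 -0.11529854] -0.032 0.038
0.06 2254 [-0.12565131 -0.12270937] -0.032 0.038
0.07 1846 [-0.13340843 -0.13094372] -0.032 0.039
0.08 385 [-0.13693205 -0.13597297] -0.031 0.038
wrist 11 [324.   0.] [ 0.508 -0.045  0.012]
wrist 394 [265.  45.] [ 0.46  -0.079  0.02 ]
wrist 28 [486. 196.] [ 0.648 -0.209  0.022]
scene 36 [253. 270.] [ 0.46  -0.079  0.018]
scene 12 [274. 279.] [ 0.513 -0.039  0.017]
scene 15 [320. 290.] [0.601 0.059 0.015]
side 20 [330. 269.] [0.593 0.058 0.013]
side 22 [330. 322.] [ 0.458 -0.08   0.02 ]
```

Emit:
{"name": "carry_out", "arguments": {
  "increments": [
    {"dx": -1.5, "dy": -0.2, "dz": 3, "yaw": 0},
    {"dx": -1.8, "dy": 0, "dz": 4, "yaw": 0},
    {"dx": 0, "dy": 0, "dz": 3.5, "yaw": 0},
    {"dx": 0, "dy": 0, "dz": 1.5, "yaw": 0},
    {"dx": -0.6, "dy": 0, "dz": 1, "yaw": 0},
    {"dx": -0.8, "dy": 0, "dz": 1.2, "yaw": 0},
    {"dx": -1, "dy": 0, "dz": 1.2, "yaw": 0},
    {"dx": -1.1, "dy": 0, "dz": 1.2, "yaw": 0},
    {"dx": -1.2, "dy": 0, "dz": 1.2, "yaw": 0},
    {"dx": 0, "dy": 0, "dz": 0, "yaw": 0}
  ]
}}

```text
time: 27.3
tool_pos: [0.4927, -0.2894, 0.0944]
orientation: [3.139, 0.003, 1.537]
wrist_force: [-1.4, -2.5, 3.7]
finger_gap: 0.0171
gripper_force: 58.3
```

Run:
```python
from h import *
pitch()
```

```text
[ 0.4927 -0.2894  0.0944] [-1.4 -2.5  3.7]
0.07 2641 [ 0.0118  0.07   -0.078 ]
0.09 2694 [ 0.0124  0.09   -0.082 ]
0.11 2464 [ 0.0097  0.1099 -0.086 ]
0.13 0
```

Emit:
{"name": "carry_out", "arguments": {
  "increments": [
    {"dx": -0.5, "dy": 0, "dz": 0.9, "yaw": 0},
    {"dx": -0.5, "dy": 0, "dz": 0.9, "yaw": 0},
    {"dx": -0.3, "dy": 0, "dz": 0.7, "yaw": 0},
    {"dx": 0, "dy": 0, "dz": 0, "yaw": 0},
    {"dx": 0, "dy": 0, "dz": 0, "yaw": 0}
  ]
}}

```text
time: 27.85
tool_pos: [0.4936, -0.2991, 0.0692]
orientation: [3.138, 0.001, 1.54]
wrist_force: [0.4, -2.5, 3.3]
finger_gap: 0.0174
gripper_force: 58.4
```

Emit:
{"name": "carry_out", "arguments": {
  "increments": [
    {"dx": 0, "dy": 0, "dz": 0, "yaw": 0},
    {"dx": 0, "dy": 0, "dz": 0, "yaw": 0},
    {"dx": 0, "dy": 0, "dz": 0, "yaw": 0},
    {"dx": 0, "dy": 0, "dz": 0, "yaw": 0},
    {"dx": 0, "dy": 0, "dz": 0, "yaw": 0}
  ],
  "hand": 0.2
}}

```text
time: 28.35
tool_pos: [0.4917, -0.2985, 0.0673]
orientation: [-3.141, -0.0, 1.54]
wrist_force: [0.2, 0.5, -0.5]
finger_gap: 0.0512
gripper_force: 0.0
```

Run:
```python
from h import *
pitch();print(r.get_obs()['finger_gap'])
```

```text
[ 0.4917 -0.2985  0.0673] [ 0.2  0.5 -0.5]
0.07 3248 [ 0.0132  0.07   -0.0623]
0.09 3501 [ 0.0135  0.09   -0.0623]
0.11 3443 [ 0.0111  0.11   -0.0624]
0.13 0 
0.05090005458750932
```

Emit:
{"name": "carry_out", "arguments": {
  "increments": [
    {"dx": 0, "dy": 0, "dz": -4, "yaw": 0},
    {"dx": 0, "dy": 0, "dz": -5, "yaw": 0},
    {"dx": 0, "dy": 0, "dz": -5, "yaw": 8.2},
    {"dx": 0, "dy": 0, "dz": -5, "yaw": 8.2},
    {"dx": 0, "dy": 0, "dz": -5, "yaw": 8.2},
    {"dx": 0, "dy": 0, "dz": -4, "yaw": 8.2},
    {"dx": 0, "dy": 0, "dz": 0, "yaw": 8.2},
    {"dx": 0, "dy": 0, "dz": 0, "yaw": 8.2},
    {"dx": 0, "dy": 0, "dz": 0, "yaw": 8.2},
    {"dx": 0, "dy": 0, "dz": 0, "yaw": 8.2}
  ],
  "hand": 1
}}

```text
time: 29.4
tool_pos: [0.4917, -0.2988, 0.3475]
orientation: [-3.142, -0.0, 0.388]
wrist_force: [-1.5, 0.6, -0.0]
finger_gap: 0.0852
gripper_force: 0.0
```

Emit:
{"name": "carry_out", "arguments": {
  "increments": [
    {"dx": 0, "dy": 0, "dz": 0, "yaw": 8.2},
    {"dx": 0, "dy": 0, "dz": 0, "yaw": 8.2},
    {"dx": 0.8, "dy": -4, "dz": 0, "yaw": 0},
    {"dx": 0.8, "dy": -4, "dz": 0, "yaw": 0},
    {"dx": 0.8, "dy": -4, "dz": 0, "yaw": 0},
    {"dx": 0.8, "dy": -4, "dz": 0, "yaw": 0},
    {"dx": 0.8, "dy": -4, "dz": 0, "yaw": 0},
    {"dx": 0.8, "dy": -4, "dz": 0, "yaw": 0},
    {"dx": 0.8, "dy": -4, "dz": 0, "yaw": 0},
    {"dx": 0.8, "dy": -4, "dz": 0, "yaw": 0}
  ]
}}

```text
time: 30.4
tool_pos: [0.5206, 0.0278, 0.3476]
orientation: [3.142, -0.0, 0.108]
wrist_force: [1.2, -0.7, -1.2]
finger_gap: 0.085
gripper_force: 0.0
```

Emit:
{"name": "carry_out", "arguments": {
  "increments": [
    {"dx": 0.8, "dy": -4, "dz": 0, "yaw": 0},
    {"dx": 0.8, "dy": -4, "dz": 0, "yaw": 0},
    {"dx": 0, "dy": 0, "dz": 0, "yaw": 0},
    {"dx": 0, "dy": 0, "dz": 0, "yaw": 0}
  ]
}}

```text
time: 30.8
tool_pos: [0.5279, 0.1084, 0.3473]
orientation: [3.141, 0.001, 0.111]
wrist_force: [0.4, -0.3, -0.5]
finger_gap: 0.0853
gripper_force: 0.0
```

Run:
```python
from h import *
o=r.get_obs();print(o['tool_pos'],o['orientation'],o['joint_pos'].round(2))
im,d=read_camera('wrist');W=cloud('wrist',d);C=im.astype(int)
m=(C.max(-1)<75)&(W[...,2]>.205)&(W[...,2]<.25)&(np.hypot(W[...,0]-.534,W[...,1]-.196)<.06)
P=W[m];print(len(P));c=cv2.minAreaRect(P[P[:,2]>.232][:,:2].astype(np.float32));print(c,P[:,2].max())
peb('wrist',(0,640,0,480))
cv2.imwrite('pics/w8.png',im[...,::-1])
```

```text
[0.5278583  0.10842776 0.34726086] [3.14116730e+00 5.08899739e-04 1.10792330e-01] [-0.18  0.06 -0.08  1.58  0.01  1.5  -1.72]
3443
((0.5364313721656799, 0.1977705955505371), (0.0445663146674633, 0.015447715297341347), 5.64702844619751) 0.2408570949361086
wrist 26 [148.  79.] [0.618 0.293 0.006]
wrist 30 [141.  86.] [0.609 0.284 0.048]
wrist 26 [149.  93.] [0.601 0.277 0.037]
wrist 14 [618. 103.] [ 0.65  -0.201  0.019]
wrist 590 [233. 191.] [0.527 0.181 0.097]
wrist 2215 [ 22. 244.] [0.43  0.432 0.02 ]
wrist 202 [445. 213.] [ 0.51  -0.036  0.015]
wrist 209 [473. 261.] [ 0.46  -0.077  0.019]
wrist 25 [163. 257.] [0.436 0.262 0.042]
wrist 46 [  4. 298.] [0.346 0.48  0.007]
wrist 10 [176. 310.] [0.455 0.2   0.19 ]
```

View pics/w8.png

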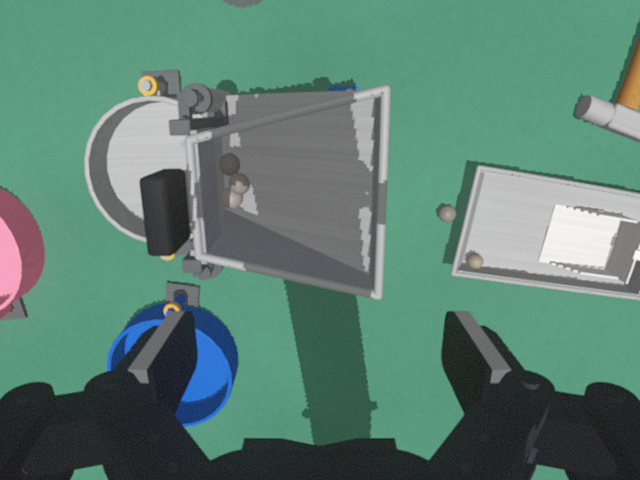

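The wrist picture shows three pebbles behind the gate at (229,165), (238,183) and (233,198). The scoop lies in the tray at (575,240) and the gate grip is at (165,212). Next I'll pinch the grip.

Emit:
{"name": "carry_out", "arguments": {
  "increments": [
    {"dx": 0.9, "dy": -4.4, "dz": 0, "yaw": -0.6},
    {"dx": 0.9, "dy": -4.4, "dz": 0, "yaw": 0},
    {"dx": 0, "dy": 0, "dz": 4, "yaw": 0},
    {"dx": 0, "dy": 0, "dz": 4, "yaw": 0},
    {"dx": 0, "dy": 0, "dz": 3, "yaw": 0},
    {"dx": 0, "dy": 0, "dz": 1, "yaw": 0},
    {"dx": 0, "dy": 0, "dz": 0, "yaw": 0},
    {"dx": 0, "dy": 0, "dz": 0, "yaw": 0}
  ]
}}

```text
time: 31.7
tool_pos: [0.5371, 0.1965, 0.2293]
orientation: [-3.141, -0.003, 0.117]
wrist_force: [0.5, 0.2, 0.7]
finger_gap: 0.0852
gripper_force: 0.0
```

Emit:
{"name": "carry_out", "arguments": {
  "increments": [
    {"dx": 0, "dy": 0, "dz": 0, "yaw": 0},
    {"dx": 0, "dy": 0, "dz": 0, "yaw": 0},
    {"dx": 0, "dy": 0, "dz": 0, "yaw": 0},
    {"dx": 0, "dy": 0, "dz": 0, "yaw": 0},
    {"dx": 0, "dy": 0, "dz": 0, "yaw": 0},
    {"dx": 0, "dy": 0, "dz": 0, "yaw": 0},
    {"dx": 0, "dy": 0, "dz": 0, "yaw": 0},
    {"dx": 0, "dy": 0, "dz": 0, "yaw": 0},
    {"dx": 0, "dy": 0, "dz": 0, "yaw": 0}
  ],
  "hand": -1,
  "grip_force": 70
}}

```text
time: 32.6
tool_pos: [0.5357, 0.2007, 0.2284]
orientation: [-3.137, -0.002, 0.121]
wrist_force: [-0.5, 6.8, 0.6]
finger_gap: 0.0154
gripper_force: 68.5
```

Emit:
{"name": "carry_out", "arguments": {
  "increments": [
    {"dx": 0, "dy": -0.3, "dz": -0.1, "yaw": 0},
    {"dx": 0, "dy": 0, "dz": -0.4, "yaw": 0},
    {"dx": 0, "dy": 0, "dz": -0.5, "yaw": 0},
    {"dx": 0, "dy": 0, "dz": -0.6, "yaw": 0},
    {"dx": 0, "dy": 0, "dz": -0.6, "yaw": 0},
    {"dx": 0, "dy": 0, "dz": -0.6, "yaw": 0},
    {"dx": 0, "dy": 0, "dz": -0.5, "yaw": 0},
    {"dx": 0, "dy": 0, "dz": -0.4, "yaw": 0},
    {"dx": 0, "dy": 0, "dz": -0.2, "yaw": 0},
    {"dx": 0, "dy": 0, "dz": 0, "yaw": 0}
  ]
}}

```text
time: 33.6
tool_pos: [0.5356, 0.2007, 0.2646]
orientation: [-3.14, 0.001, 0.119]
wrist_force: [4.9, 5.1, -11.1]
finger_gap: 0.0153
gripper_force: 68.3
```

Emit:
{"name": "carry_out", "arguments": {
  "increments": [
    {"dx": 0, "dy": 0, "dz": 0, "yaw": 0},
    {"dx": 0, "dy": 0, "dz": 0, "yaw": 0},
    {"dx": 0, "dy": 0, "dz": 0, "yaw": 0},
    {"dx": 0, "dy": 0, "dz": 0, "yaw": 0},
    {"dx": 0, "dy": 0, "dz": 0, "yaw": 0}
  ]
}}

```text
time: 34.1
tool_pos: [0.5356, 0.2007, 0.2644]
orientation: [-3.14, 0.001, 0.119]
wrist_force: [5.1, 5.5, -11.7]
finger_gap: 0.0158
gripper_force: 68.3
```

Run:
```python
from h import *
o=r.get_obs();print(o['tool_pos'],o['wrist_force'],o['finger_gap'])
for n,b in(('scene',(300,420,180,300)),('side',(225,330,170,290)),('wrist',(0,640,0,480))): peb(n,b)
im,d=read_camera('side');W=cloud('side',d);C=im.astype(int)
m=(C.max(-1)<60)&(np.hypot(W[...,0]-.536,W[...,1]-.198)<.05)&(W[...,2]>.2)&(W[...,2]<.3)
print(np.nanpercentile(W[m],[1,10,50,90],axis=0))
```

```text
[0.53562737 0.20074792 0.26436376] [  5.10125216   5.53286255 -11.68055805] 0.015753435020660667
scene 578 [406. 200.] [0.381 0.461 0.028]
scene 18 [387. 237.] [0.511 0.328 0.023]
scene 24 [390. 249.] [0.558 0.308 0.023]
scene 40 [392. 259.] [0.608 0.279 0.042]
scene 16 [320. 290.] [0.603 0.058 0.016]
scene 44 [392. 297.] [0.74  0.19  0.073]
side 25 [241. 236.] [0.502 0.327 0.022]
side 19 [237. 252.] [0.444 0.26  0.04 ]
wrist 85 [223. 102.] [0.606 0.288 0.033]
wrist 15 [226.  96.] [0.613 0.28  0.044]
wrist 9 [217. 101.] [0.607 0.287 0.049]
wrist 366 [196. 156.] [0.56  0.308 0.021]
wrist 226 [183. 184.] [0.535 0.318 0.021]
wrist 308 [171. 212.] [0.51  0.328 0.022]
wrist 3593 [ 49. 269.] [0.448 0.439 0.021]
wrist 19 [246. 294.] [0.448 0.254 0.037]
wrist 16 [231. 294.] [0.447 0.268 0.039]
wrist 8 [240. 298.] [0.446 0.258 0.044]
wrist 258 [589. 308.] [ 0.461 -0.075  0.019]
wrist 32 [236. 307.] [0.435 0.264 0.043]
wrist 679 [ 20. 350.] [0.343 0.487 0.02 ]
wrist 13 [235. 360.] [0.54  0.225 0.279]
wrist 9 [  4. 369.] [ 0.3    0.527 -0.001]
wrist 33 [ 14. 375.] [0.332 0.478 0.046]
[[0.51045947 0.15963962 0.24198223]
 [0.51326645 0.1777353  0.25127526]
 [0.52541755 0.19270225 0.27727667]
 [0.53777176 0.21512896 0.29583058]]
```

All three pebbles are in the mould at (196,156), (183,184) and (171,212) in the wrist view. The lift is 36 mm, so I'll raise it to 40 mm.

Emit:
{"name": "carry_out", "arguments": {
  "increments": [
    {"dx": 0, "dy": 0, "dz": -0.2, "yaw": 0},
    {"dx": 0, "dy": 0, "dz": -0.2, "yaw": 0},
    {"dx": 0, "dy": 0, "dz": 0, "yaw": 0},
    {"dx": 0, "dy": 0, "dz": 0, "yaw": 0},
    {"dx": 0, "dy": 0, "dz": 0, "yaw": 0},
    {"dx": 0, "dy": 0, "dz": 0, "yaw": 0}
  ]
}}

```text
time: 34.9
tool_pos: [0.5356, 0.2007, 0.2682]
orientation: [-3.14, 0.001, 0.119]
wrist_force: [5.3, 4.5, -12.3]
finger_gap: 0.0153
gripper_force: 68.3
```

Run:
```python
from h import *
o=r.get_obs();print(o['tool_pos'],o['wrist_force'],o['finger_gap'],o['gripper_force'])
if abs(o['tool_pos'][2]-.2684)<.0025 and o['finger_gap']>.013: print(r.sign_off())
```

```text
[0.53564609 0.20070448 0.26818144] [  5.33503862   4.52785472 -12.27477982] 0.015280996017574617 68.2657527923584
the job is handed in; nothing more can be done
None
```

The job is handed in at about 35 s, with three pebbles in the mould, the scoop back in the tray and the gate held at about 40 mm, half its travel; two pebbles spilled onto the bench during scooping and stayed there, and one is still in the tray.

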